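Load the four-roll tape dispenser, click its carriage home and lock it

TASK

Restock the four-roll tape dispenser: with its carriage still drawn out, lift the spent cardboard cores off its hubs into the coral key tray, and put every tape roll (those on the rack's posts and the one lying loose) flat on a hub, one to a hub. Only then push the carriage in until it clicks fully home, and last turn the lock collar clockwise until its pointer is at the white dot. Leave everything else on the shelf where it is.

Things in the scene. Friction and masses are not known exactly. Their poses are not given: they have to be found in the camera images.
- roll_1: paper tape roll, a ring of outer diameter 50 mm, bore 26 mm, height 20 mm, 0.05 kg (varies). Origin: its centre; z is its axis; either face may be up. Starts upright over a post of the rack, lying on the rack's board. May be absent (None).
- roll_2: paper tape roll, a ring of outer diameter 50 mm, bore 26 mm, height 20 mm, 0.05 kg (varies). Origin: its centre; z is its axis; either face may be up. Starts upright over a post of the rack, lying on the rack's board. May be absent (None).
- roll_3: paper tape roll, a ring of outer diameter 50 mm, bore 26 mm, height 20 mm, 0.05 kg (varies). Origin: its centre; z is its axis; either face may be up. Starts upright over a post of the rack, lying on the rack's board. May be absent (None).
- roll_4: paper tape roll, a ring of outer diameter 50 mm, bore 26 mm, height 20 mm, 0.05 kg (varies). Origin: its centre; z is its axis; either face may be up. Always present; starts lying flat on the shelf on the robot's side of the rack.
- core_1: spent cardboard tape core, a bare ring of outer diameter 34 mm, bore 26 mm, height 20 mm, 0.015 kg. Origin: its centre; z is its axis. If present, it starts sitting over hub 1. May be absent (None).
- core_2: spent cardboard tape core, a bare ring of outer diameter 34 mm, bore 26 mm, height 20 mm, 0.015 kg. Origin: its centre; z is its axis. If present, it starts sitting over hub 2. May be absent (None).
- core_3: spent cardboard tape core, a bare ring of outer diameter 34 mm, bore 26 mm, height 20 mm, 0.015 kg. Origin: its centre; z is its axis. If present, it starts sitting over hub 3. May be absent (None).
- core_4: spent cardboard tape core, a bare ring of outer diameter 34 mm, bore 26 mm, height 20 mm, 0.015 kg. Origin: its centre; z is its axis. If present, it starts sitting over hub 4. May be absent (None).
- key_tray: coral silicone key tray, open on top, 85 (x) x 140 (y) x 18 mm high, walls and floor 5 mm thick, 0.3 kg, loose, holding two flat keys; it lies between rack and dispenser with its long side pointing away from the robot. Origin: centre of its underside.
- rack: fixed wooden board 60 (x) x 200 (y) x 12 mm with three upright steel posts, 18 mm thick, rising 48 mm above the board (tops 60 mm up) at y = -66, 0, 66 mm. Origin: centre of the underside.
- dispenser: fixed black base of the four-roll dispenser, x -95 to 115, y +-145, 10 mm thick, with rails 20 mm high along both y ends. Its +x points away from the robot, the way the carriage slides. A bridge at its far end (x 45 to 115, y +-40, top 45 mm up) holds the spring catch inside and the lock collar on top, turning about the vertical at x = 85, y = 0. Origin: underside, on the centre line.
- hub_1 (a point): seat of hub 1 of the carriage: on its axis, 10 mm above the grey plate (28 mm above the shelf), where a seated roll's centre lies. The hub is a white upright stub 21 mm thick, 14 mm high from the plate. Hubs stand in a row along the dispenser's y, 64 mm apart; the plate reaches 32 mm before and behind the row. Axes as the dispenser's; moves with the carriage.
- hub_2 (a point): seat of hub 2 of the carriage: on its axis, 10 mm above the grey plate (28 mm above the shelf), where a seated roll's centre lies. The hub is a white upright stub 21 mm thick, 14 mm high from the plate. Hubs stand in a row along the dispenser's y, 64 mm apart; the plate reaches 32 mm before and behind the row. Axes as the dispenser's; moves with the carriage.
- hub_3 (a point): seat of hub 3 of the carriage: on its axis, 10 mm above the grey plate (28 mm above the shelf), where a seated roll's centre lies. The hub is a white upright stub 21 mm thick, 14 mm high from the plate. Hubs stand in a row along the dispenser's y, 64 mm apart; the plate reaches 32 mm before and behind the row. Axes as the dispenser's; moves with the carriage.
- hub_4 (a point): seat of hub 4 of the carriage: on its axis, 10 mm above the grey plate (28 mm above the shelf), where a seated roll's centre lies. The hub is a white upright stub 21 mm thick, 14 mm high from the plate. Hubs stand in a row along the dispenser's y, 64 mm apart; the plate reaches 32 mm before and behind the row. Axes as the dispenser's; moves with the carriage.
- push_tab (a point): centre of the front face (towards the robot) of the carriage's upright push tab, 34 mm wide (y), 10 mm thick (x), from 12 to 40 mm above the shelf; this point is 28 mm above the shelf. The tab stands 47 mm before the hub row, in the middle. Axes as the dispenser's. Moves with the carriage.
- carriage (a joint): how far the carriage is pushed in, m, along the dispenser's +x: 0 fully out, 0.050 fully home at its stop. It slides with about 1 N of friction; at about 0.038 a spring catch resists with up to about 12 N, then gives way; past about 0.044 it draws the carriage on to 0.050 and holds it there. It starts at 0.
- collar (a joint): turn of the steel lock collar, rad: 0 unlocked, 1.2 at its stop with its thin pointer (on its -x side at 0) at the white dot on the bridge (locked). Grows clockwise seen from above. Stays where it is left (0.06 N m of friction); turns at any time. It starts between 0 and 0.2.
- collar_grip (a point): on the collar's axis at mid height of its two ears (56 mm above the shelf; ears from 47 to 65 mm up). The ears are flat-ended lugs standing opposite each other along this point's y, 56 mm over their flat ends, 16 mm wide; the ring between is 44 mm across. Turns with the collar: at joint 0 its axes are the dispenser's.
- stapler: stainless steel stapler 150 x 36 x 50 mm, lying between rack and dispenser. Bystander, to be left in place. Origin: centre of its underside.
- pencil_cup: white ceramic cup, 82 mm wide, 95 mm high, with two pencils reaching 170 mm, at the back. Bystander, to be left in place. Origin: centre of its underside.
- note_pad: square pad of paper notes 76 x 76 x 22 mm. Bystander, to be left in place. Origin: centre of its underside.
There are look-alikes about, which are no part of the job. Leave any pink look-alike of the roll_3 alone. Leave any blue look-alike of the roll_4 alone.

How it is judged (in metres and radians):
On the way, in this order (a step that is already met when the one before it is completed fails the run):
1. every spent core lies in the key tray and every roll sits flat over a hub, one to a hub, with the carriage still out and the collar unlocked ((distance between roll_1 and hub_1 below 0.006 m or distance between roll_1 and hub_2 below 0.006 m or distance between roll_1 and hub_3 below 0.006 m or distance between roll_1 and hub_4 below 0.006 m) and angle between the z axis of each of roll_1, roll_2, roll_3, roll_4 and the z axis of dispenser, either way round below 0.15 rad and (distance between roll_2 and hub_1 below 0.006 m or distance between roll_2 and hub_2 below 0.006 m or distance between roll_2 and hub_3 below 0.006 m or distance between roll_2 and hub_4 below 0.006 m) and (distance between roll_3 and hub_1 below 0.006 m or distance between roll_3 and hub_2 below 0.006 m or distance between roll_3 and hub_3 below 0.006 m or distance between roll_3 and hub_4 below 0.006 m) and (distance between roll_4 and hub_1 below 0.006 m or distance between roll_4 and hub_2 below 0.006 m or distance between roll_4 and hub_3 below 0.006 m or distance between roll_4 and hub_4 below 0.006 m) and x of core_1 in the frame of key_tray between -0.042 and 0.042 m and y of core_1 in the frame of key_tray between -0.07 and 0.07 m and z of each of core_1, core_2, core_3, core_4 in the frame of key_tray below 0.03 m and x of core_2 in the frame of key_tray between -0.042 and 0.042 m and y of core_2 in the frame of key_tray between -0.07 and 0.07 m and x of core_3 in the frame of key_tray between -0.042 and 0.042 m and y of core_3 in the frame of key_tray between -0.07 and 0.07 m and x of core_4 in the frame of key_tray between -0.042 and 0.042 m and y of core_4 in the frame of key_tray between -0.07 and 0.07 m and value of joint carriage below 0.035 m and value of joint collar below 0.6 rad), for 0.2 s.
2. the carriage has clicked home, the collar not yet locked (value of joint carriage above 0.047 m and not (value of joint collar above 1.1 rad)), for 0.2 s.
3. the collar is turned to its locked mark with the carriage home (value of joint collar above 1.1 rad and value of joint carriage above 0.047 m), for 0.2 s.
At the end, for the whole second after the job is handed in: Every spent core lies in the key tray (centre inside its outline, under 30 mm above its underside); every roll sits flat on its own hub (centre within 6 mm of the seat point, tilt under 0.15 rad), all at rest; the carriage is home (above 0.047 m); the collar is at its mark (above 1.1 rad) (all of step 3 and (distance between roll_1 and hub_1 below 0.006 m or distance between roll_1 and hub_2 below 0.006 m or distance between roll_1 and hub_3 below 0.006 m or distance between roll_1 and hub_4 below 0.006 m) and angle between the z axis of each of roll_1, roll_2, roll_3, roll_4 and the z axis of dispenser, either way round below 0.15 rad and (distance between roll_2 and hub_1 below 0.006 m or distance between roll_2 and hub_2 below 0.006 m or distance between roll_2 and hub_3 below 0.006 m or distance between roll_2 and hub_4 below 0.006 m) and (distance between roll_3 and hub_1 below 0.006 m or distance between roll_3 and hub_2 below 0.006 m or distance between roll_3 and hub_3 below 0.006 m or distance between roll_3 and hub_4 below 0.006 m) and (distance between roll_4 and hub_1 below 0.006 m or distance between roll_4 and hub_2 below 0.006 m or distance between roll_4 and hub_3 below 0.006 m or distance between roll_4 and hub_4 below 0.006 m) and x of core_1 in the frame of key_tray between -0.042 and 0.042 m and y of core_1 in the frame of key_tray between -0.07 and 0.07 m and z of each of core_1, core_2, core_3, core_4 in the frame of key_tray below 0.03 m and x of core_2 in the frame of key_tray between -0.042 and 0.042 m and y of core_2 in the frame of key_tray between -0.07 and 0.07 m and x of core_3 in the frame of key_tray between -0.042 and 0.042 m and y of core_3 in the frame of key_tray between -0.07 and 0.07 m and x of core_4 in the frame of key_tray between -0.042 and 0.042 m and y of core_4 in the frame of key_tray between -0.07 and 0.07 m and linear speed of each of roll_1, roll_2, roll_3, roll_4, core_1, core_2, core_3, core_4 below 0.02 m/s); the robot touches nothing.
It fails at once if a bystander (stapler, pencil cup, note pad) is shifted more than 40 mm (distance of any of stapler, pencil_cup, note_pad from where it was at the start of the episode above 0.04 m).
Of roll_1, roll_2, roll_3 only 2 to 3 are there at a start; the rules pass over those that are not, and their reading is None.
Of core_1, core_2, core_3, core_4 only 1 to 2 are there at a start; the rules pass over those that are not, and their reading is None.
At some moment in a run one of roll_4 may be knocked a few centimetres aside while the robot is not near it.
Once in a run the grip may slacken for a moment while it holds something.
It also fails if it takes over 210 s, if anything falls off the work surface, if the arm or the gripper's body presses on something with over 40 N, if the wrist force passes 120 N, or if a joint passes its speed limit or range.

ROBOT

A 7-joint arm with a two-finger parallel gripper is mounted at the origin on the work surface. World frame = base frame: x ahead of the robot, y to its left, z up, the work surface at z = 0. Lengths are in m, angles in degrees, forces in N, time in s.
With the tool pointing down it reaches from about 0.425 to 0.875 m from the base axis. Payload 4.7 kg.
Tool frame: the origin (TCP) lies on the centre line of the jaws, within the pads' length; the fingertips stand 17 mm ahead of it and the grasp point (between the pads) lies 2 mm behind it; z points along the fingers, y is the line along which they close (so a half turn about z gives the same grasp; the last joint's range is limited). The gripper opens to 87 mm and grips with 3 to 60 N. Pads are 19 mm wide; open, the fingers measure 117 mm over their backs; the gripper's body (75 mm by 190 mm) begins 51 mm behind the grasp point.
Start: joints at [65.667, 18.392, -4.016, 83.108, 1.295, 78.541, -3.26], TCP at [0.276, -0.588, 0.213] pointing down, gripper open.
Joint ranges: [-163.93, 163.93], [-17.29, 119.83], [-79.2, 71.16], [3.27, 140.29], [-89.18, 269.18], [5.43, 117.66], [-154.24, 154.24]. Speed limits (degrees/s): [147.25, 147.25, 180, 180, 180, 180, 180].

INTERFACE

Orientations are given as [roll, pitch, yaw] about the fixed x, y, z axes, in that order (R = Rz(yaw) Ry(pitch) Rx(roll)).
In Python, from cell import env, read_camera gives the robot as it stands.
- The arm moves only by the shell command python3 -m jog 'ROWS' [FORCE]. ROWS is JSON, a list of rows, each a list of 5 numbers: the opening, from 0 (shut) to 1 (fully open), then the shift along the tool's x, y, z each as a share of 0.02 m, from -1 to 1, then the turn about the tool's z as a share of 45 degrees, from -1 to 1. In form: [[gripper, x, y, z, yaw], ...]. A call has 1 to 12 rows; each row shifts and turns the commanded pose from where the row before left it, along the tool's axes as they then stand; what a row does not reach is not made up. A row lasts 1/12 s, in which the tool goes at most 41.7 mm and 7.16 degrees, less where a joint would pass 70% of its speed; a pose out of reach is approached as far as the arm can. A call with a number of a shift or a turn outside -1 to 1 is refused whole. A call with a gripper value outside its range is refused whole. The fingers move at their own pace and stop on an object; FORCE is the grip in N (left out, the last holds). Time passes only in rows, so rows that do not move let the fingers close. It gives the time, the measured TCP pose, the force, the opening and the grip force at its end, in the units of the state.
- env.get_obs(): the state, without advancing time (a new reading comes with each control period).
- read_camera(name): name is "scene" or "top" or "wrist"; returns a dict with "color" (480x640x3 uint8, red, green, blue), "range_z" (480x640 float32, m along the optical axis (not along the pixel's ray), 0 where there is no reading), "mtx" (3x3 intrinsics, pixels), "world_from_camera" (4x4, takes a point from camera to world coordinates); the wrist camera has in their place "T_tool_cam" (4x4, takes a point from camera to tool coordinates, whose origin is the TCP and whose axes are the flange's). Camera axes: x right, y down, z forward; pixel columns grow to the right and rows downward; lengths in m; the calibration is good to about 2 mm. A picture is of the moment at which its call begins: read the wrist's pose just before it.
- env.sign_off(): hands the job in; it is judged then, once.
The state is a dict: "time_s": time; "qpos": joint angles; "joint_velocities": joint speeds; "effort": joint torques, N m; "tool_pos": TCP position; "tool_rot": TCP orientation; "force": force on the tool from outside, world axes, zero at the start; "wrist_torque": the same for the moment, N m; "grip_width": finger opening in m; "grasp_force": force on a finger pad.
Only numpy, scipy, OpenCV 4.12 (cv2) and the standard library are available. Lean on these libraries where they do the work, as an engineer would, in place of code of your own. Each camera call takes 0.05 s, during which the arm holds its last target. There are 200 camera calls.

## Working session

There is one attempt and no reset: what is moved stays moved. The work goes in short steps, Python scripts to look and compute and a shell command to move; the robot and the scene stay as the last step left them, time stands still between calls to the robot, and variables do not carry over. Pictures are saved under pics/ and viewed, at most 14 in all, crops included, and the job is handed in when it is done.

```bash
ls; mkdir -p pics; cat > h.py <<'E'
import numpy as np, cv2
from cell import env, read_camera
from scipy.spatial.transform import Rotation as R
def cam(n):
    o=env.get_obs(); c=read_camera(n)
    if n=="wrist":
        T=np.eye(4); T[:3,:3]=R.from_euler('xyz',o['tool_rot'],degrees=True).as_matrix(); T[:3,3]=o['tool_pos']
        c['world_from_camera']=T@c['T_tool_cam']
    return c
def save(c,f): cv2.imwrite(f,c['color'][:,:,::-1])
def cloud(c):
    z=c['range_z']; v,u=np.mgrid[:480,:640]; K=c['mtx']
    p=np.stack([(u-K[0,2])/K[0,0]*z,(v-K[1,2])/K[1,1]*z,z],-1)
    T=c['world_from_camera']; return p@T[:3,:3].T+T[:3,3]
def ray(c,u,v,h):
    K=c['mtx'];T=c['world_from_camera']
    d=T[:3,:3]@np.array([(u-K[0,2])/K[0,0],(v-K[1,2])/K[1,1],1]); o=T[:3,3]
    return o+d*(h-o[2])/d[2]
E
python3 - <<'E'
from h import *
print(env.get_obs())
for n in("scene","top"):
    c=cam(n); save(c,f'pics/{n}0.png'); np.savez(f'{n}0.npz',**c)
    print(n,c['world_from_camera'].round(3).tolist(),c['mtx'].tolist())
E
```

```text
pics
{'time_s': 0.0, 'qpos': array([65.66772444, 18.43990772, -4.01475981, 83.17559794,  1.29507095,
       78.5378464 , -3.25942876]), 'joint_velocities': array([ 0.03017994, -0.03983441,  0.05278334, -0.00139228, -0.02980849,
       -0.02250749, -0.07533825]), 'effort': array([-8.51415225e-04, -4.91293252e+01, -4.04530624e-01, -3.12525594e+01,
       -6.39201910e-02,  4.37994674e-02,  1.76368476e-04]), 'tool_pos': array([ 0.27584988, -0.58794536,  0.21194568]), 'tool_rot': array([-1.79891888e+02,  5.93286825e-03,  2.51418994e+01]), 'force': array([-0.42840291, -0.49743345,  0.34229627]), 'wrist_torque': array([-0.01624104,  0.04048203, -0.04174773]), 'grasp_force': 0.0, 'grip_width': 0.08711409186913567}
scene [[0.165, 0.731, -0.662, 1.225], [0.986, -0.13, 0.102, -0.084], [-0.011, -0.67, -0.742, 0.791], [0.0, 0.0, 0.0, 1.0]] [[490.1520517449257, 0.0, 319.93828514008953], [0.0, 490.1520517449257, 243.50058385168248], [0.0, 0.0, 1.0]]
top [[0.018, -0.982, 0.19, 0.358], [-1.0, -0.014, 0.022, -0.0], [-0.019, -0.191, -0.981, 1.179], [0.0, 0.0, 0.0, 1.0]] [[591.74183337518, 0.0, 333.2881292522936], [0.0, 591.74183337518, 230.09025199580302], [0.0, 0.0, 1.0]]
```

View pics/top0.png

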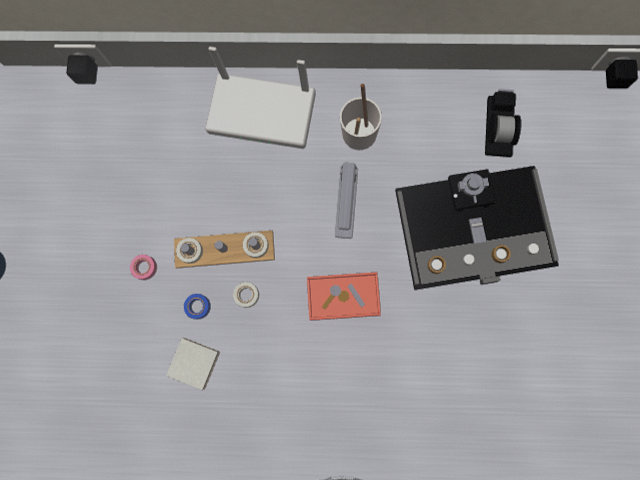

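View pics/scene0.png

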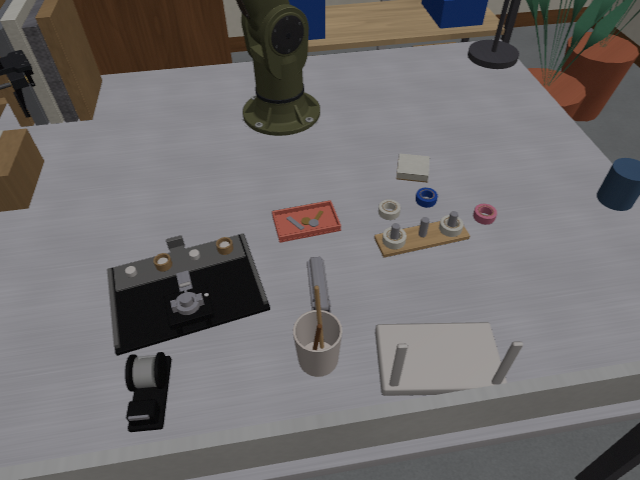

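The top view shows rack rolls at (188,250) and (255,244), a loose white roll at (246,295), and cores at (437,265) and (502,254). The free hubs are at (469,259) and (534,249), the tray is at (344,296), the collar at (474,185) and the push tab at (489,279).

Three ring-like things lie loose: white (246,295), blue (197,306) and pink (143,267). The white one matches the rack rolls and lies on the robot's side of the rack, so it should be roll_4. Blue and pink are the look-alikes. I'll confirm this with a crop while measuring.

```bash
python3 - <<'E'
from h import *
c=dict(np.load('top0.npz')); P=cloud(c); img=c['color']
cv2.imwrite('pics/crop1.png',cv2.resize(img[225:325,125:285,::-1],(800,500),interpolation=cv2.INTER_CUBIC))
print('table z',np.median(P[400:450,250:350,2]))
def ring(u,v,h,r=18):
    # points near given height around pixel
    s=P[v-r:v+r,u-r:u+r].reshape(-1,3); s=s[np.abs(s[:,2]-h)<.005]
    q=(s[:,:2]*1e4).astype(np.float32); (x,y),rad=cv2.minEnclosingCircle(q); e=s.mean(0)
    return (x/1e4,y/1e4,rad/1e4*1),e.round(4),len(s),np.median(s[:,2]).round(4)
for n,u,v,h in [('rA',188,250,.032),('rB',255,244,.032),('loose',246,295,.02),('cA',437,265,.038),('cB',502,254,.038),('hA',469,259,.032),('hB',534,249,.032)]:
    print(n,np.round(ring(u,v,h,18 if n[0] in'rl' else 12)[0],4),*ring(u,v,h,18 if n[0] in'rl' else 12)[1:],'ray',ray(c,u,v,h).round(4))
hsv=cv2.cvtColor(img,cv2.COLOR_RGB2HSV)
def blobs(m,h,amin=30):
    for k in cv2.findContours(m.astype(np.uint8),cv2.RETR_EXTERNAL,cv2.CHAIN_APPROX_NONE)[0]:
        if cv2.contourArea(k)<amin: continue
        w=np.array([ray(c,*p[0],h)[:2] for p in k],np.float32)
        (x,y),s,a=cv2.minAreaRect((w*1000)); print(' px',k.reshape(-1,2).mean(0).round(),'xy mm',round(x,1),round(y,1),np.round(s,1),round(a,1))
H,S,V=[hsv[:,:,i].astype(int) for i in range(3)]
print('coral');blobs((S>120)&((H<6)|(H>174))&(np.mgrid[:480,:640][1]>290),.018,200)
print('wood');blobs((S>60)&(H>8)&(H<22)&(np.mgrid[:480,:640][1]<300),.012,200)
print('cores');blobs((S>70)&(H>5)&(H<20)&(np.mgrid[:480,:640][1]>400),.038,20)
print('hub white');m=(V>190)&(S<40);m[:, :400]=0;m[:235]=0;m[275:]=0;blobs(m,.032,20)
print('dark');m=(V<75);m[:155]=0;m[300:]=0;m[:,:380]=0;blobs(m,.02,500)
E
```

```text
table z -0.00025338773386673896
rA [0.5364 0.3116 0.0251] [0.5355 0.31   0.0314] 355 0.0315 ray [0.5362 0.312  0.032 ]
rB [0.5491 0.18   0.0249] [0.5483 0.1798 0.0316] 355 0.0317 ray [0.5501 0.18   0.032 ]
loose [0.4516 0.1968 0.0249] [0.4513 0.1964 0.0194] 365 0.0195 ray [0.4505 0.1952 0.02  ]
cA [ 0.5145 -0.1761  0.0169] [ 0.5146 -0.176   0.0365] 133 0.0361 ray [ 0.5129 -0.176   0.038 ]
cB [ 0.5374 -0.3023  0.0174] [ 0.5376 -0.3019  0.0367] 138 0.0364 ray [ 0.5362 -0.302   0.038 ]
hA [ 0.5257 -0.2387  0.0104] [ 0.5253 -0.2384  0.032 ] 87 0.032 ray [ 0.5264 -0.2393  0.032 ]
hB [ 0.5491 -0.3648  0.0104] [ 0.5489 -0.3644  0.0313] 90 0.0314 ray [ 0.5479 -0.366   0.032 ]
coral
 px [343. 296.] xy mm 452.6 5.0 [ 83.  138.1] 4.9
wood
 px [223. 249.] xy mm 543.1 246.1 [ 59.6 199.1] 5.7
cores
 px [436. 264.] xy mm 514.9 -175.1 [31.2 33.2] 0.8
 px [501. 254.] xy mm 536.9 -299.6 [32.7 37.3] 37.2
hub white
 px [436. 264.] xy mm 515.7 -175.0 [15.5 15.9] 89.2
 px [469. 259.] xy mm 527.4 -239.2 [13.8 15.8] 0.8
 px [501. 253.] xy mm 538.1 -301.6 [13.8 15.8] 0.8
 px [533. 248.] xy mm 550.4 -364.6 [16.1 15.7] 43.5
dark
 px [478. 239.] xy mm 592.9 -255.4 [226.6 285.9] 10.5
```

View pics/crop1.png

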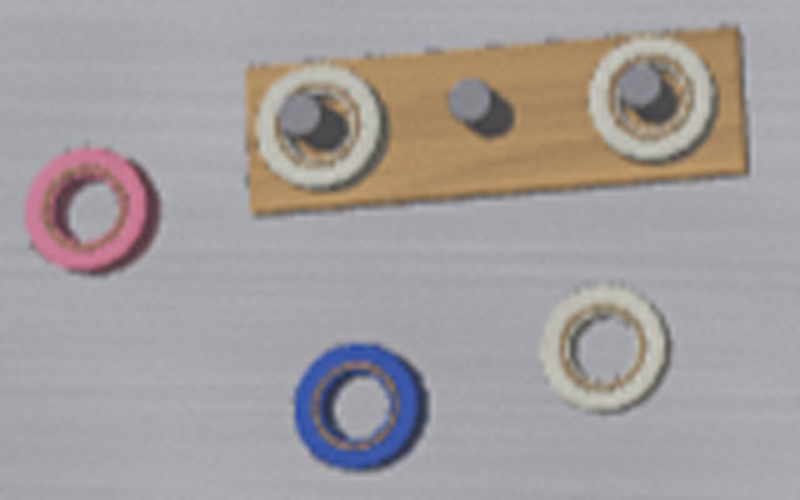

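The crop confirms it: white roll_4 is at crop (605,348) beside the rack, with blue at (360,405) and pink at (90,210). All the measured sizes and heights fit: roll radius 25 mm, core radius 17 mm, hub spacing 64 mm and dispenser yaw about 10.4°. I'll start with the cores.

```bash
cat > go.py <<'E'
# prints the turn (shares of 45 deg) and then the shift (shares of 20 mm) in the tool axes after that turn
import sys; from h import *
o=env.get_obs(); x,y,z,yaw=map(float,sys.argv[1:5]); p=np.array(o['tool_pos']); a=o['tool_rot'][2]
t=(yaw-a+180)%360-180; r=np.radians(yaw); d=np.array([x,y,z])-p
print('t',round(o['time_s'],2),'pos',p.round(4),'rot',np.round(o['tool_rot'],2),'w',round(o['grip_width'],4),'gf',round(o['grasp_force'],1),'F',np.round(o['force'],1),'j7',round(o['qpos'][6]),'| turn',round(-t/45,3),'| shift',np.round([(d@[np.cos(r),np.sin(r),0])/.02,(d@[np.sin(r),-np.cos(r),0])/.02,-d[2]/.02],3))
E
J="python3 -m jog"
python3 -m jog '[[0.69,0,0,0,-0.152],[0.69,0,0,0,-0.152],[0.69,0,0,0,-0.152],[0.69,0,0,0,-0.152],[0.69,0,0,0,-0.152],[0.69,0,0,0,-0.152],[0.69,0,0,0,-0.152],[0.69,0,0,0,-0.152],[0.69,0,0,0,-0.152],[0.69,0,0,0,-0.152],[0.69,0,0,0,-0.152],[0.69,0,0,0,0]]' 10
python3 go.py 0.5374 -0.3023 0.15 100.4
```

```text
time_s: 1.1
tool_pos: [0.2759, -0.5882, 0.2124]
tool_rot: [-180.0, -0.1, 100.5]
force: [-0.1, 0.2, -0.1]
grip_width: 0.0599
grasp_force: 0.0
t 1.1 pos [ 0.2759 -0.5882  0.2124] rot [-1.7999e+02 -6.0000e-02  1.0055e+02] w 0.0599 gf 0.0 F [-0.1  0.2 -0.1] j7 70 | turn 0.003 | shift [11.701 15.441  3.121]
```

```bash

python3 -m jog '[[0.69,0.73,0.965,0,0],[0.69,0.73,0.965,0,0],[0.69,0.73,0.965,0,0],[0.69,0.73,0.965,0,0],[0.69,0.73,0.965,0,0],[0.69,0.73,0.965,0,0],[0.69,0.73,0.965,0,0],[0.69,0.73,0.965,0,0],[0.69,0.73,0.965,0,0],[0.69,0.73,0.965,0,0],[0.69,0.73,0.965,0,0],[0.69,0.73,0.965,0,0]]' >/dev/null
python3 -m jog '[[0.69,0.73,0.965,0.5,0],[0.69,0.73,0.965,0.5,0],[0.69,0.73,0.965,1,0],[0.69,0.73,0.965,1,0],[0.69,0,0,0.1,0],[0.69,0,0,0,0]]' >/dev/null
python3 go.py 0.5374 -0.3023 0.038 100.4
python3 - <<'E'
from h import *
c=cam('wrist'); save(c,'pics/w1.png'); P=cloud(c)
m=(abs(P[...,2]-.037)<.004)
n,l,st,ce=cv2.connectedComponentsWithStats(m.astype(np.uint8))
for i in range(1,n):
    if st[i,4]>300:
        s=P[l==i]; (x,y),r=cv2.minEnclosingCircle((s[:,:2]*1e4).astype(np.float32)); print(ce[i].round(),st[i,4],x/1e4,y/1e4,r/1e4,np.median(s[:,2]).round(4))
E
```

```text
t 2.6 pos [ 0.5376 -0.3005  0.1489] rot [-179.85   -0.18  100.44] w 0.0601 gf 0.0 F [ 0.1 -0.4 -0.5] j7 31 | turn 0.001 | shift [-0.087 -0.028  5.547]
[325.  64.] 801 0.514396728515625 -0.17658902587890624 0.017002296447753907 0.0378
[449. 192.] 349 0.63059619140625 -0.252572314453125 0.03928480529785156 0.037
[267. 194.] 507 0.48565712890625 -0.2793782470703125 0.017163719177246094 0.0398
[325. 232.] 588 0.53771337890625 -0.302117041015625 0.017021316528320313 0.0379
```

View pics/w1.png

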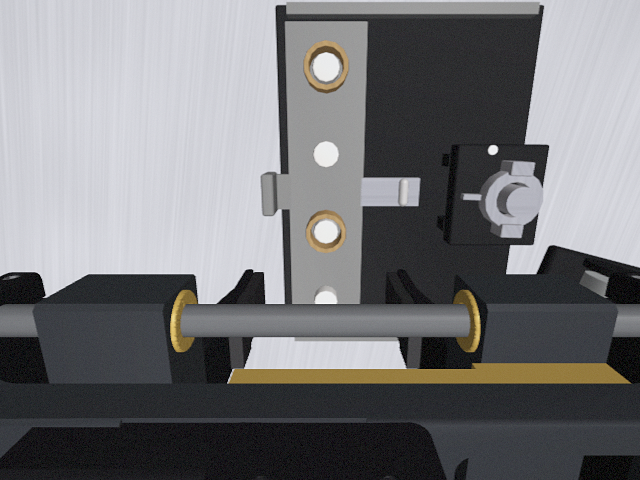

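The wrist view shows cores at (325,66) and (325,232), and its positions agree with the top camera to within 1 mm. Next I'll descend, grip and lift the core.

```bash

python3 -m jog '[[0.69,-0.08,0,0.9,0],[0.69,0,0,0.9,0],[0.69,0,0,0.9,0],[0.69,0,0,0.9,0],[0.69,0,0,0.9,0],[0.69,0,0,0.9,0],[0.69,0,0,0.15,0],[0.2,0,0,0,0],[0.2,0,0,0,0],[0.2,0,0,0,0],[0.2,0,0,0,0],[0.2,0,0,0,0]]' 8
python3 -m jog '[[0.2,0,0,0,0],[0.2,0,0,0,0],[0.2,0,0,-0.5,0],[0.2,0,0,-0.5,0],[0.2,0,0,-0.8,0],[0.2,0,0,-0.8,0],[0.2,0,0,-0.8,0],[0.2,0,0,0,0]]'
python3 go.py 0.452 -0.03 0.105 4.9
```

```text
time_s: 3.65
tool_pos: [0.5387, -0.3051, 0.0413]
tool_rot: [179.9, 0.1, 100.4]
force: [-0.4, -0.2, -0.4]
grip_width: 0.0344
grasp_force: 0.0
time_s: 4.32
tool_pos: [0.5408, -0.3057, 0.1131]
tool_rot: [179.7, 0.3, 100.4]
force: [1.0, -0.5, 0.7]
grip_width: 0.0174
grasp_force: 0.0
t 4.32 pos [ 0.5408 -0.3057  0.1131] rot [179.68   0.29 100.39] w 0.0174 gf 0.0 F [ 1.  -0.5  0.7] j7 31 | turn 2.122 | shift [ -3.244 -14.115   0.405]
```

```bash
python3 - <<'E'
from h import *
c=cam('wrist'); save(c,'pics/w2.png'); print(env.get_obs()['tool_pos'],env.get_obs()['grip_width'])
c=cam('top'); P=cloud(c); m=(abs(P[...,2]-.037)<.005); 
hs=cv2.cvtColor(c['color'],cv2.COLOR_RGB2HSV); m=(hs[...,1]>70)&(hs[...,0]>5)&(hs[...,0]<20); m[:,:390]=0
n,l,st,ce=cv2.connectedComponentsWithStats(m.astype(np.uint8))
for i in range(1,n):
    if st[i,4]>20: print(ce[i].round(),st[i,4],P[l==i].mean(0).round(4))
E
```

```text
[ 0.53990375 -0.30541696  0.11119893] 0.017574232327954718
[500. 254.] 156 [ 0.5361 -0.2972  0.0431]
[437. 264.] 141 [ 0.5152 -0.1758  0.0334]
```

View pics/w2.png

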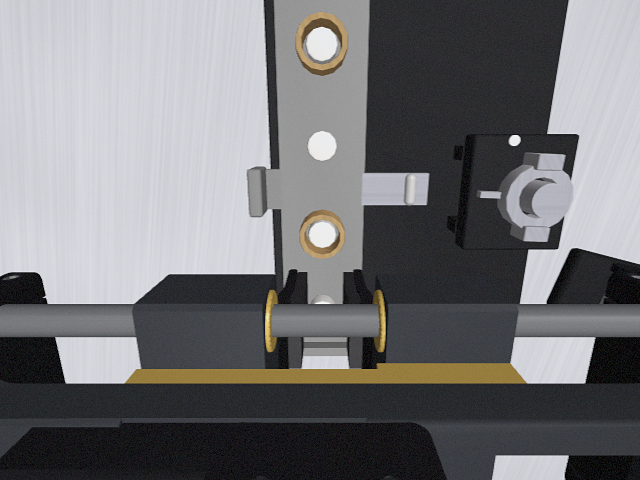

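The core is still on its hub at (322,235) and the fingers are empty, so I probably lifted before the grip had built up. I'll re-measure where the core is relative to the tool axis.

```bash
python3 -m jog '[[0.69,0,0,0,0],[0.69,0,0,0,0],[0.69,0,0,0,0],[0.69,0,0,0,0],[0.69,0,0,0,0],[0.69,0,0,0,0]]' 15; python3 - <<'E'
from h import *
c=cam('wrist'); P=cloud(c); K=c['mtx']; T=np.linalg.inv(c['T_tool_cam'])
print(c['T_tool_cam'].round(3).tolist())
for z in (0,.017,.08): q=T@[0,0,z,1]; print(z,(K@q[:3]/q[2])[:2].round())
hs=cv2.cvtColor(c['color'],cv2.COLOR_RGB2HSV); m=(hs[...,1]>70)&(hs[...,0]>5)&(hs[...,0]<20); m[280:]=0
n,l,st,ce=cv2.connectedComponentsWithStats(m.astype(np.uint8))
for i in range(1,n):
    if st[i,4]>60:
        s=P[l==i]; print(ce[i].round(),st[i,4],np.percentile(s[:,2],[2,25,50,75,98]).round(4)); s=s[s[:,2]>.03]
        (x,y),r=cv2.minEnclosingCircle((s[:,:2]*1e4).astype(np.float32)); print(x/1e4,y/1e4,r/1e4)
        A=np.c_[s[:,:2]-s[:,:2].mean(0),np.ones(len(s))]; print('slope',np.linalg.lstsq(A,s[:,2],rcond=None)[0].round(3))
E
python3 go.py .5375 -.302 .038 100.4
```

```text
time_s: 4.92
tool_pos: [0.5379, -0.3045, 0.1077]
tool_rot: [-180.0, -0.0, 100.4]
force: [-0.3, 1.1, 0.6]
grip_width: 0.0499
grasp_force: 0.0
[[0.0, -0.965, -0.264, 0.072], [1.0, 0.0, 0.0, -0.001], [-0.0, -0.264, 0.965, -0.172], [0.0, 0.0, 0.0, 1.0]]
0 [326. 283.]
0.017 [326. 271.]
0.08 [326. 241.]
[326.  43.] 1567 [0.0208 0.0327 0.0374 0.0382 0.0395]
0.518484619140625 -0.19706019287109375 0.0372342529296875
slope [ 0.076 -0.435  0.038]
[326. 239.] 1082 [0.0199 0.0316 0.0374 0.0382 0.0393]
0.53296455078125 -0.276008349609375 0.043044442749023436
slope [-0.059  0.303  0.038]
t 4.97 pos [ 0.538  -0.3045  0.1078] rot [-1.7999e+02 -1.0000e-02  1.0039e+02] w 0.0532 gf 0.0 F [ 0.1 -0.   0.2] j7 31 | turn -0.0 | shift [ 1.300e-01 -3.000e-03  3.491e+00]
```

```bash

python3 -m jog '[[0.69,0.12,0,0.7,0],[0.69,0,0,0.7,0],[0.69,0,0,0.7,0],[0.69,0,0,0.7,0],[0.69,0,0,0.7,0],[0.69,0,0,0,0],[0,0,0,0,0],[0,0,0,0,0],[0,0,0,0,0],[0,0,0,0,0],[0,0,0,0,0],[0,0,0,0,0]]' 15
python3 -m jog '[[0,0,0,0,0],[0,0,0,0,0],[0,0,0,0,0],[0,0,0,0,0],[0,0,0,0,0]]'
python3 go.py .5375 -.302 .038 100.4
```

```text
time_s: 5.97
tool_pos: [0.538, -0.3024, 0.0386]
tool_rot: [180.0, 0.0, 100.4]
force: [-0.2, -1.2, 0.5]
grip_width: 0.028
grasp_force: 0.0
time_s: 6.38
tool_pos: [0.5376, -0.3023, 0.038]
tool_rot: [-180.0, 0.0, 100.4]
force: [0.1, 0.1, 0.9]
grip_width: 0.0016
grasp_force: 0.0
t 6.38 pos [ 0.5376 -0.3023  0.038 ] rot [-180.      0.    100.38] w 0.0016 gf 0.0 F [0.1 0.1 0.9] j7 29 | turn -0.0 | shift [ 0.015 -0.004  0.002]
```

The fingers closed to 1.6 mm with a hub supposedly between them, so something is off. I'll look now.

```bash
python3 - <<'E'
from h import *
c=cam('wrist'); s=cam('scene')
a=s['color'][200:360,90:290]
cv2.imwrite('pics/w3.png',np.hstack([cv2.resize(c['color'],(440,330)),cv2.resize(a,(412,330))])[:,:800,::-1])
E
```

```text
(no output)
```

View pics/w3.png

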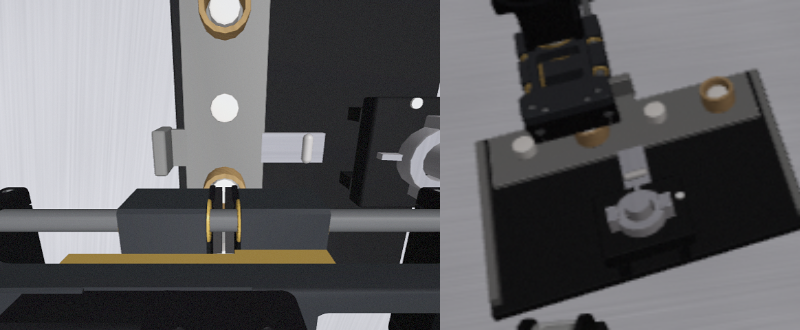

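```bash
python3 - <<'E'
from h import *
c=cam('wrist'); K=c['mtx']; z=c['range_z']; v,u=np.mgrid[:480,:640]
p=np.stack([(u-K[0,2])/K[0,0]*z,(v-K[1,2])/K[1,1]*z,z],-1); T=c['T_tool_cam']; q=p@T[:3,:3].T+T[:3,3]
for r in (255,262,268,275,285,295,300,310,330,345,350,358,365): print(r,[(cc,q[r,cc].round(3).tolist()) for cc in (308,317,326,336,344)])
E
```

```text
255 [(308, [0.013, -0.009, 0.006]), (317, [0.015, -0.005, 0.0]), (326, [0.015, 0.0, 0.0]), (336, [0.015, 0.005, 0.001]), (344, [0.014, 0.01, 0.005])]
262 [(308, [0.012, -0.009, -0.0]), (317, [0.009, -0.005, 0.007]), (326, [0.009, 0.0, 0.006]), (336, [0.008, 0.006, 0.009]), (344, [0.012, 0.009, -0.001])]
268 [(308, [0.001, -0.01, 0.02]), (317, [0.006, -0.005, 0.006]), (326, [0.007, 0.0, 0.004]), (336, [0.006, 0.005, 0.006]), (344, [0.001, 0.011, 0.019])]
275 [(308, [0.011, -0.008, -0.018]), (317, [0.01, -0.004, -0.014]), (326, [0.01, 0.0, -0.014]), (336, [0.011, 0.005, -0.018]), (344, [0.038, 0.005, -0.085])]
285 [(308, [0.011, -0.008, -0.03]), (317, [0.01, -0.004, -0.026]), (326, [0.009, -0.0, -0.025]), (336, [0.011, 0.004, -0.028]), (344, [0.036, 0.004, -0.088])]
295 [(308, [0.034, -0.005, -0.09]), (317, [0.01, -0.004, -0.036]), (326, [0.009, -0.0, -0.035]), (336, [0.01, 0.004, -0.036]), (344, [0.037, 0.004, -0.095])]
300 [(308, [0.033, -0.005, -0.091]), (317, [0.01, -0.004, -0.041]), (326, [0.007, -0.0, -0.036]), (336, [0.01, 0.004, -0.042]), (344, [0.036, 0.004, -0.097])]
310 [(30
[... 261 characters left out ...]
029, 0.002, -0.098]), (344, [0.031, 0.004, -0.101])]
345 [(308, [0.022, -0.005, -0.093]), (317, [0.0, -0.003, -0.059]), (326, [0.001, -0.0, -0.059]), (336, [0.001, 0.004, -0.059]), (344, [0.026, 0.004, -0.1])]
350 [(308, [0.01, -0.006, -0.077]), (317, [-0.002, -0.003, -0.059]), (326, [-0.002, -0.0, -0.059]), (336, [-0.002, 0.004, -0.058]), (344, [0.024, 0.004, -0.099])]
358 [(308, [0.007, -0.006, -0.077]), (317, [-0.005, -0.003, -0.059]), (326, [-0.006, -0.0, -0.058]), (336, [-0.005, 0.004, -0.059]), (344, [0.017, 0.004, -0.091])]
365 [(308, [0.005, -0.006, -0.077]), (317, [-0.008, -0.003, -0.058]), (326, [-0.008, -0.0, -0.058]), (336, [-0.008, 0.004, -0.058]), (344, [0.025, 0.004, -0.105])]
```

The depth image shows the finger ends at about tool z = -11 mm (rows 268–275), not +17 mm. The real tips are therefore about 28 mm higher than stated, and the fingers closed in the air above the core. I'll go 27 mm lower in steps and watch the force.

```bash

python3 -m jog '[[0.69,0,0,0,0],[0.69,0,0,0,0],[0.69,0,0,0,0],[0.69,0,0,0,0],[0.69,0,0,0,0],[0.69,0,0,0,0],[0.69,0,0,0,0],[0.69,0,0,0,0],[0.69,0,0,0,0],[0.69,0,0,0,0],[0.69,0,0,0,0],[0.69,0,0,0,0]]' 15 
python3 -m jog '[[0.69,0,0,0.4,0],[0.69,0,0,0.3,0],[0.69,0,0,0,0]]' 
python3 -m jog '[[0.69,0,0,0.3,0],[0.69,0,0,0.2,0],[0.69,0,0,0,0]]' 
python3 -m jog '[[0.69,0,0,0.1,0],[0.69,0,0,0,0]]' 
python3 - <<'E'
from h import *
c=cam('wrist'); K=c['mtx']; z=c['range_z']; v,u=np.mgrid[:480,:640]
p=np.stack([(u-K[0,2])/K[0,0]*z,(v-K[1,2])/K[1,1]*z,z],-1); T=c['T_tool_cam']; q=p@T[:3,:3].T+T[:3,3]
m=(abs(q[...,0]-.009)<.004)&(abs(q[...,1])>.024)&(abs(q[...,1])<.05)&(q[...,2]<.012)
for s in(-1,1): 
  w=q[m&(np.sign(q[...,1])==s)]; print(s,len(w),w[:,2].max(),np.percentile(w[:,2],[90,98]),abs(w[:,1]).min())
save(c,'pics/w4.png')
E
```

```text
time_s: 7.53
tool_pos: [0.5377, -0.3022, 0.0381]
tool_rot: [-180.0, 0.0, 100.4]
force: [-0.3, -0.4, -0.6]
grip_width: 0.0592
grasp_force: 0.0
time_s: 7.78
tool_pos: [0.5363, -0.3016, 0.022]
tool_rot: [-179.9, -0.1, 100.4]
force: [0.1, 0.1, -0.9]
grip_width: 0.06
grasp_force: 0.0
time_s: 8.03
tool_pos: [0.5368, -0.3018, 0.0127]
tool_rot: [-179.9, -0.1, 100.4]
force: [0.1, -1.0, -0.6]
grip_width: 0.0598
grasp_force: 0.0
time_s: 8.2
tool_pos: [0.5375, -0.3022, 0.0118]
tool_rot: [-180.0, -0.0, 100.4]
force: [-0.5, 0.4, -0.2]
grip_width: 0.0599
grasp_force: 0.0
-1 2094 0.011994358602325117 [0.0011124  0.01133564] 0.024008720639095607
1 2032 0.002886069260473495 [0.00142704 0.00213434] 0.024000500811378642
```

View pics/w4.png

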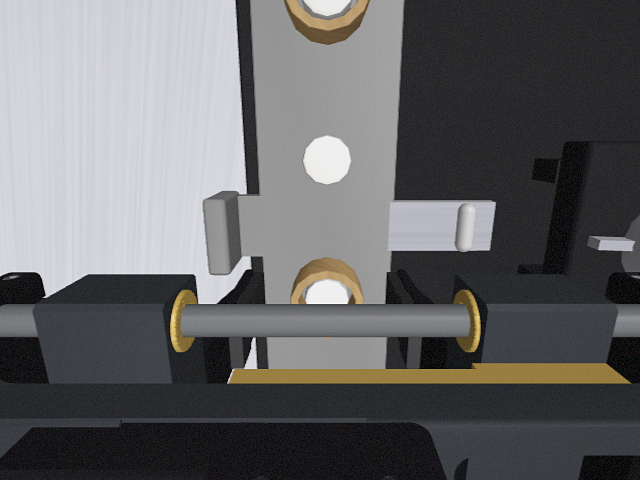

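The wrist view shows the core between the fingers at (327,290) with no contact, so I'll close.

```bash

python3 -m jog '[[0.1,0,0,0,0],[0.1,0,0,0,0],[0.1,0,0,0,0],[0.1,0,0,0,0],[0.1,0,0,0,0],[0.1,0,0,0,0],[0.1,0,0,0,0],[0.1,0,0,0,0],[0.1,0,0,0,0],[0.1,0,0,0,0]]' 15
python3 -m jog '[[0.1,0,0,-0.3,0],[0.1,0,0,-0.6,0],[0.1,0,0,-1,0],[0.1,0,0,-1,0],[0.1,0,0,-1,0],[0.1,0,0,-0.6,0],[0.1,0,0,0,0],[0.1,0,0,0,0]]'
python3 go.py 0.452 -0.03 0.1 4.9
```

```text
time_s: 9.08
tool_pos: [0.5377, -0.3023, 0.0122]
tool_rot: [180.0, 0.0, 100.4]
force: [0.4, -0.2, 0.7]
grip_width: 0.0327
grasp_force: 15.0
time_s: 9.75
tool_pos: [0.538, -0.3025, 0.1029]
tool_rot: [179.9, 0.1, 100.4]
force: [0.6, 1.2, -1.0]
grip_width: 0.0322
grasp_force: 15.0
t 9.75 pos [ 0.538  -0.3025  0.1029] rot [1.7994e+02 8.0000e-02 1.0038e+02] w 0.0322 gf 15.0 F [ 0.6  1.2 -1. ] j7 30 | turn 2.122 | shift [ -3.121 -13.943   0.143]
```

```bash

python3 -m jog '[[0.1,0,0,0,0.122],[0.1,0,0,0,0]]' >/dev/null
python3 go.py 0.4496 0.040 0.08 94.9
```

```text
t 9.92 pos [ 0.5366 -0.3019  0.1005] rot [-1.7988e+02 -7.0000e-02  9.4740e+01] w 0.0324 gf 15.0 F [-0.1  0.9 -1.5] j7 25 | turn -0.003 | shift [17.403 -2.875  1.027]
```

```bash

python3 -m jog '[[0.1,0.97,-0.16,0,0],[0.1,0.97,-0.16,0,0],[0.1,0.97,-0.16,0,0],[0.1,0.97,-0.16,0,0],[0.1,0.97,-0.16,0,0],[0.1,0.97,-0.16,0,0],[0.1,0.97,-0.16,0,0],[0.1,0.97,-0.16,0,0],[0.1,0.97,-0.16,0,0]]' >/dev/null
python3 -m jog '[[0.1,0.97,-0.16,0,0],[0.1,0.97,-0.16,0,0],[0.1,0.97,-0.16,0,0],[0.1,0.97,-0.16,0,0],[0.1,0.97,-0.16,0,0],[0.1,0.97,-0.16,0,0],[0.1,0.97,-0.16,0,0],[0.1,0.97,-0.16,0,0],[0.1,0.97,-0.16,0,0],[0.1,0,0,0,0],[0.1,0,0,0,0]]' 
python3 go.py 0.4496 0.040 0.011 94.9
python3 - <<'E'
from h import *
c=cam('top'); P=cloud(c); m=cv2.cvtColor(c['color'],cv2.COLOR_RGB2HSV); k=(m[...,1]>120)&((m[...,0]<6)|(m[...,0]>174)); k[:,:290]=0
q=P[k];print(q[:,:2].min(0),q[:,:2].max(0),k.sum())
E
```

```text
time_s: 11.58
tool_pos: [0.4496, 0.0415, 0.1013]
tool_rot: [-179.9, 0.0, 95.1]
force: [0.2, 0.1, -0.2]
grip_width: 0.0326
grasp_force: 15.0
t 11.58 pos [0.4496 0.0415 0.1013] rot [-1.7992e+02  2.0000e-02  9.5140e+01] w 0.0326 gf 15.0 F [ 0.2  0.1 -0.2] j7 -4 | turn 0.005 | shift [-0.073 -0.007  4.513]
[ 0.35764047 -0.55616756] [ 8.82154981e-01 -4.39644796e-05] 966
```

```bash

python3 -m jog '[[0.1,-0.07,0,0.9,0],[0.1,0,0,0.9,0],[0.1,0,0,0.9,0],[0.1,0,0,0.9,0],[0.1,0,0,0.9,0],[0.1,0,0,0,0],[0.1,0,0,0,0],[0.52,0,0,0,0],[0.52,0,0,0,0],[0.52,0,0,0,0],[0.52,0,0,0,0],[0.52,0,0,0,0]]' 
python3 -m jog '[[0.52,0,0,-0.5,0],[0.52,0,0,-1,0],[0.52,0,0,-1,0],[0.52,0,0,-1,0],[0.52,0,0,-1,0],[0.69,0,0,0,-0.122],[0.69,0,0,0,0]]' 
python3 go.py 0.5145 -0.1763 0.1 100.4
```

```text
time_s: 12.63
tool_pos: [0.4511, 0.0393, 0.0126]
tool_rot: [179.9, 0.0, 94.9]
force: [-0.7, 0.2, 0.5]
grip_width: 0.0446
grasp_force: 0.0
time_s: 13.22
tool_pos: [0.4519, 0.0394, 0.1041]
tool_rot: [179.8, 0.1, 100.5]
force: [0.0, -0.4, 0.2]
grip_width: 0.052
grasp_force: 0.0
t 13.22 pos [0.4519 0.0394 0.1041] rot [1.7980e+02 9.0000e-02 1.0053e+02] w 0.052 gf 0.0 F [ 0.  -0.4  0.2] j7 2 | turn 0.003 | shift [-11.175   1.134   0.207]
```

```bash

python3 -m jog '[[0.69,-0.93,0.095,0,0],[0.69,-0.93,0.095,0,0],[0.69,-0.93,0.095,0,0],[0.69,-0.93,0.095,0,0],[0.69,-0.93,0.095,0,0],[0.69,-0.93,0.095,0,0],[0.69,-0.93,0.095,0,0],[0.69,-0.93,0.095,0,0],[0.69,-0.93,0.095,0,0],[0.69,-0.93,0.095,0,0],[0.69,-0.93,0.095,0,0],[0.69,-0.93,0.095,0,0]]' >/dev/null
python3 -m jog '[[0.69,0,0,0,0],[0.69,0,0,0,0],[0.69,0,0,0,0]]' >/dev/null
python3 go.py 0.5145 -0.1763 0.0118 100.4
python3 - <<'E'
from h import *
c=cam('top'); P=cloud(c); m=cv2.cvtColor(c['color'],cv2.COLOR_RGB2HSV); k=(m[...,1]>70)&(m[...,0]>5)&(m[...,0]<20); k[:270]=0;k[:,:300]=0;k[:,390:]=0
n,l,st,ce=cv2.connectedComponentsWithStats(k.astype(np.uint8))
for i in range(1,n):
    if st[i,4]>20: print(ce[i].round(),st[i,4],P[l==i].mean(0).round(4))
E
```

```text
t 14.47 pos [ 0.5132 -0.1754  0.1018] rot [-1.7998e+02 -6.0000e-02  1.0039e+02] w 0.06 gf 0.0 F [-0.8  0.6 -0.1] j7 21 | turn -0.0 | shift [-0.057  0.057  4.501]
[326. 298.] 199 [0.4484 0.0392 0.0159]
[344. 296.] 112 [0.4527 0.0041 0.0081]
```

Core B is in the tray at (.448,.039). Now core A.

```bash

python3 -m jog '[[0.69,-0.06,0.06,0.9,0],[0.69,0,0,0.9,0],[0.69,0,0,0.9,0],[0.69,0,0,0.9,0],[0.69,0,0,0.5,0],[0.69,0,0,0.4,0],[0.69,0,0,0,0],[0.69,0,0,0,0]]' 15
python3 -m jog '[[0.1,0,0,0,0],[0.1,0,0,0,0],[0.1,0,0,0,0],[0.1,0,0,0,0],[0.1,0,0,0,0],[0.1,0,0,0,0],[0.1,0,0,0,0],[0.1,0,0,0,0],[0.1,0,0,0,0]]' 15
python3 -m jog '[[0.1,0,0,-0.3,0],[0.1,0,0,-0.6,0],[0.1,0,0,-1,0],[0.1,0,0,-1,0],[0.1,0,0,-1,0],[0.1,0,0,-0.6,0],[0.1,0,0,0,0.122],[0.1,0,0,0,0],[0.1,0,0,0,0]]'
python3 go.py 0.4556 -0.030 0.011 94.9
```

```text
time_s: 15.18
tool_pos: [0.5148, -0.1767, 0.0123]
tool_rot: [180.0, -0.0, 100.4]
force: [0.0, 1.2, 0.8]
grip_width: 0.06
grasp_force: 0.0
time_s: 15.93
tool_pos: [0.5149, -0.1772, 0.0124]
tool_rot: [180.0, 0.0, 100.4]
force: [-0.4, -0.7, 3.7]
grip_width: 0.0341
grasp_force: 15.0
time_s: 16.68
tool_pos: [0.5144, -0.177, 0.1022]
tool_rot: [-180.0, 0.0, 95.0]
force: [-0.8, -0.7, -0.5]
grip_width: 0.0338
grasp_force: 15.0
t 16.68 pos [ 0.5144 -0.177   0.1022] rot [-1.7999e+02  1.0000e-02  9.5020e+01] w 0.0338 gf 15.0 F [-0.8 -0.7 -0.5] j7 16 | turn 0.003 | shift [ 7.573 -2.301  4.559]
```

```bash

python3 -m jog '[[0.1,0.945,-0.29,0,0],[0.1,0.945,-0.29,0,0],[0.1,0.945,-0.29,0,0],[0.1,0.945,-0.29,0,0],[0.1,0.945,-0.29,0,0],[0.1,0.945,-0.29,0,0],[0.1,0.945,-0.29,0,0],[0.1,0.945,-0.29,0,0],[0.1,0,0,0,0],[0.1,0,0,0,0]]' 
python3 -m jog '[[0.1,0,0,0.9,0],[0.1,0,0,0.9,0],[0.1,0,0,0.9,0],[0.1,0,0,0.9,0],[0.1,0,0,0.9,0],[0.1,0,0,0,0],[0.1,0,0,0,0],[0.54,0,0,0,0],[0.54,0,0,0,0],[0.54,0,0,0,0],[0.54,0,0,0,0],[0.54,0,0,0,0]]' 
python3 -m jog '[[0.54,0,0,-0.5,0],[0.54,0,0,-1,0],[0.54,0,0,-1,0],[0.54,0,0,-1,0],[0.54,0,0,-1,0],[0.54,0,0,0,0]]' 
python3 - <<'E'
from h import *
c=cam('top'); P=cloud(c); m=cv2.cvtColor(c['color'],cv2.COLOR_RGB2HSV); k=(m[...,1]>70)&(m[...,0]>5)&(m[...,0]<20); k[:270]=0;k[:,:300]=0;k[:,390:]=0
n,l,st,ce=cv2.connectedComponentsWithStats(k.astype(np.uint8))
for i in range(1,n):
    if st[i,4]>20: print(ce[i].round(),st[i,4],P[l==i].mean(0).round(4))
for n,u,v,h in [('rA',188,250,.032),('rB',255,244,.032),('loose',246,295,.02)]:
    s=P[v-18:v+18,u-18:u+18].reshape(-1,3); s=s[np.abs(s[:,2]-h)<.005]; (x,y),r=cv2.minEnclosingCircle((s[:,:2]*1e4).astype(np.float32)); print(n,x/1e4,y/1e4,r/1e4,len(s))
E
python3 go.py 0.5491 0.1799 0.12 95.7
```

```text
time_s: 17.52
tool_pos: [0.4549, -0.0294, 0.1018]
tool_rot: [-180.0, 0.0, 95.1]
force: [0.4, -0.4, 0.4]
grip_width: 0.0337
grasp_force: 15.0
time_s: 18.52
tool_pos: [0.456, -0.0305, 0.0126]
tool_rot: [179.9, 0.0, 94.9]
force: [-0.3, 0.1, 0.1]
grip_width: 0.0465
grasp_force: 0.0
time_s: 19.02
tool_pos: [0.4586, -0.0304, 0.1066]
tool_rot: [179.6, 0.1, 94.9]
force: [1.0, 0.4, -0.9]
grip_width: 0.047
grasp_force: 0.0
[326. 299.] 210 [0.4466 0.0387 0.0149]
rA 0.536628271484375 0.3112759765625 0.02508531951904297 355
rB 0.549054248046875 0.1802424560546875 0.024850222778320313 362
loose 0.451421240234375 0.19691015625 0.025192774963378906 372
t 19.07 pos [ 0.4575 -0.0305  0.1047] rot [1.7971e+02 1.2000e-01 9.4900e+01] w 0.0471 gf 0.0 F [-0.4 -0.8 -0.3] j7 5 | turn -0.018 | shift [10.013  5.603 -0.763]
```

```bash

python3 -m jog '[[0.76,0.91,0.51,0,-0.018],[0.76,0.91,0.51,0,0],[0.76,0.91,0.51,0,0],[0.76,0.91,0.51,0,0],[0.76,0.91,0.51,0,0],[0.76,0.91,0.51,0,0],[0.76,0.91,0.51,0,0],[0.76,0.91,0.51,0,0],[0.76,0.91,0.51,0,0],[0.76,0.91,0.51,0,0],[0.76,0.91,0.51,0,0],[0.76,0,0,0,0]]' >/dev/null
python3 -m jog '[[0.76,0,0,0,0],[0.76,0,0,0,0]]'
python3 go.py 0.5491 0.1799 0.0085 95.7
python3 - <<'E'
from h import *
c=cam('wrist'); P=cloud(c); m=(abs(P[...,2]-.032)<.004); m[290:]=0
n,l,st,ce=cv2.connectedComponentsWithStats(m.astype(np.uint8))
for i in range(1,n):
    if st[i,4]>300:
        s=P[l==i]; (x,y),r=cv2.minEnclosingCircle((s[:,:2]*1e4).astype(np.float32)); print(ce[i].round(),st[i,4],x/1e4,y/1e4,r/1e4,np.median(s[:,2]).round(4))
c=cam('top'); P=cloud(c); m=cv2.cvtColor(c['color'],cv2.COLOR_RGB2HSV); k=(m[...,1]>70)&(m[...,0]>5)&(m[...,0]<20); k[:270]=0;k[:,:300]=0;k[:,390:]=0
n,l,st,ce=cv2.connectedComponentsWithStats(k.astype(np.uint8))
for i in range(1,n):
    if st[i,4]>20: print(ce[i].round(),st[i,4],P[l==i].mean(0).round(4))
E
```

```text
time_s: 20.23
tool_pos: [0.5468, 0.1791, 0.1012]
tool_rot: [-179.9, 0.1, 95.7]
force: [-0.5, -1.2, -0.2]
grip_width: 0.066
grasp_force: 0.0
t 20.23 pos [0.5468 0.1791 0.1012] rot [-1.7989e+02  5.0000e-02  9.5700e+01] w 0.066 gf 0.0 F [-0.5 -1.2 -0.2] j7 -26 | turn 0.0 | shift [0.031 0.119 4.634]
[329.  40.] 3649 0.535847998046875 0.311486572265625 0.024958256530761717 0.0321
[329. 240.] 2481 0.5489099609375 0.1806498046875 0.02486630401611328 0.0322
[361. 293.] 135 [ 0.4587 -0.0304  0.0193]
[325. 298.] 201 [0.4485 0.0395 0.0159]
[344. 296.] 109 [0.4525 0.004  0.0081]
[311. 313.] 21 [0.3966 0.0433 0.4181]
```

Both cores are in the tray. Next I'll pick the first rack roll.

```bash

python3 -m jog '[[0.76,0.05,0.11,0.9,0],[0.76,0,0,0.9,0],[0.76,0,0,0.9,0],[0.76,0,0,0.9,0],[0.76,0,0,0.6,0],[0.76,0,0,0.4,0],[0.76,0,0,0,0],[0.76,0,0,0,0]]' 20
python3 -m jog '[[0.3,0,0,0,0],[0.3,0,0,0,0],[0.3,0,0,0,0],[0.3,0,0,0,0],[0.3,0,0,0,0],[0.3,0,0,0,0],[0.3,0,0,0,0],[0.3,0,0,0,0]]' 20
python3 -m jog '[[0.3,0,0,-0.3,0],[0.3,0,0,-0.6,0],[0.3,0,0,-1,0],[0.3,0,0,-1,0],[0.3,0,0,-1,0],[0.3,0,0,-1,0],[0.3,0,0,-0.6,0],[0.3,0,0,0,-0.104],[0.3,0,0,0,0],[0.3,0,0,0,0]]'
python3 go.py 0.5145 -0.1763 0.1 100.4
```

```text
time_s: 21.0
tool_pos: [0.5497, 0.1809, 0.0102]
tool_rot: [-180.0, 0.0, 95.7]
force: [-0.5, 0.3, 0.7]
grip_width: 0.0659
grasp_force: 0.0
time_s: 21.67
tool_pos: [0.5502, 0.1813, 0.0108]
tool_rot: [179.9, 0.0, 95.7]
force: [-0.4, -1.0, 6.3]
grip_width: 0.0496
grasp_force: 20.0
time_s: 22.5
tool_pos: [0.5493, 0.1809, 0.1199]
tool_rot: [-180.0, 0.0, 100.3]
force: [-0.0, 0.8, -0.7]
grip_width: 0.0492
grasp_force: 20.0
t 22.5 pos [0.5493 0.1809 0.1199] rot [-1.7997e+02  1.0000e-02  1.0027e+02] w 0.0492 gf 20.0 F [-0.   0.8 -0.7] j7 -21 | turn -0.003 | shift [-17.252  -4.937   0.997]
```

```bash

python3 -m jog '[[0.3,-0.96,-0.275,0,0],[0.3,-0.96,-0.275,0,0],[0.3,-0.96,-0.275,0,0],[0.3,-0.96,-0.275,0,0],[0.3,-0.96,-0.275,0,0],[0.3,-0.96,-0.275,0,0],[0.3,-0.96,-0.275,0,0],[0.3,-0.96,-0.275,0,0],[0.3,-0.96,-0.275,0,0]]' >/dev/null
python3 -m jog '[[0.3,-0.96,-0.275,0,0],[0.3,-0.96,-0.275,0,0],[0.3,-0.96,-0.275,0,0],[0.3,-0.96,-0.275,0,0],[0.3,-0.96,-0.275,0,0],[0.3,-0.96,-0.275,0,0],[0.3,-0.96,-0.275,0,0],[0.3,-0.96,-0.275,0,0],[0.3,-0.96,-0.275,0,0],[0.3,0,0,0.5,0],[0.3,0,0,0.5,0],[0.3,0,0,0,0]]' >/dev/null
python3 -m jog '[[0.3,0,0,1,0],[0.3,0,0,0,0],[0.3,0,0,0,0],[0.3,0,0,0,0]]' 
python3 go.py 0.5145 -0.1763 0.02 100.4
python3 - <<'E'
from h import *
c=cam('wrist'); save(c,'pics/w5.png')
E
```

```text
time_s: 24.58
tool_pos: [0.5148, -0.1757, 0.0804]
tool_rot: [-180.0, -0.0, 100.5]
force: [-0.0, 0.0, -0.2]
grip_width: 0.0493
grasp_force: 20.0
t 24.58 pos [ 0.5148 -0.1757  0.0804] rot [-1.8000e+02 -2.0000e-02  1.0045e+02] w 0.0493 gf 20.0 F [-0.   0.  -0.2] j7 20 | turn 0.001 | shift [-0.028 -0.019  3.019]
```

View pics/w5.png

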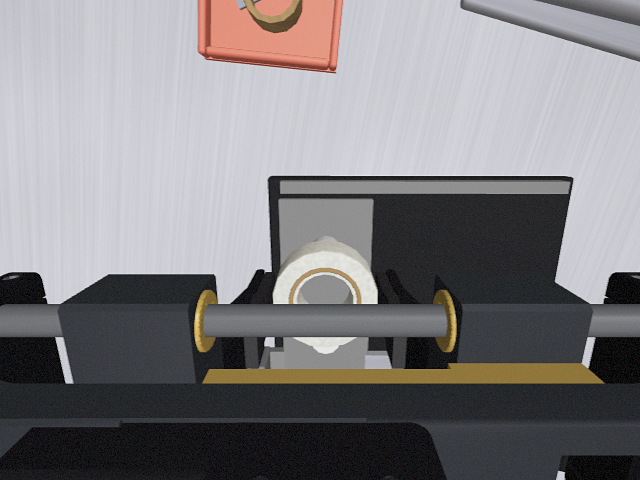

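```bash
cat > held.py <<'E'
from h import *
# centre of the held roll in tool axes, from the visible outer rim of its top face
c=cam('wrist'); K=c['mtx']; z=c['range_z']; v,u=np.mgrid[:480,:640]
p=np.stack([(u-K[0,2])/K[0,0]*z,(v-K[1,2])/K[1,1]*z,z],-1); T=c['T_tool_cam']; q=p@T[:3,:3].T+T[:3,3]
w=c['color'].astype(int); m=(w.min(-1)>140)&(abs(q[...,1])<.03)&(q[...,0]<.035)&(q[...,0]>-.01)&(abs(q[...,2]+.021)<.012)
s=q[m]; t=np.percentile(s[:,2],10); s=s[abs(s[:,2]-t)<.0025]
k=s[s[:,0]>.008]; b=np.digitize(k[:,1],np.arange(-.018,.019,.003)); e=np.array([k[b==i][np.argmax(k[b==i][:,0])] for i in np.unique(b) if 0<i<13])
cx=np.median(e[:,0]-np.sqrt(.025**2-e[:,1]**2)); print('top z',t,'n',len(s),'centre x (yc=0)',cx.round(4),'rim',e[:,:2].round(4).tolist())
E
python3 held.py
```

```text
top z -0.02203320630619766 n 2745 centre x (yc=0) -0.0006 rim [[0.0193, -0.0154], [0.0211, -0.0122], [0.0229, -0.0091], [0.0233, -0.0063], [0.0245, -0.0032], [0.0246, -0.0014], [0.0244, 0.0009], [0.0239, 0.0045], [0.0233, 0.0077], [0.0222, 0.0091], [0.0206, 0.0122], [0.0182, 0.0153]]
```

```bash

python3 -m jog '[[0.3,0,0,0.8,0],[0.3,0,0,0.8,0],[0.3,0,0,0.5,0],[0.3,0,0,0,0],[0.3,0,0,0,0]]' 
python3 -m jog '[[0.3,0,0,0.3,0],[0.3,0,0,0.3,0],[0.3,0,0,0.3,0],[0.3,0,0,0.1,0],[0.3,0,0,0,0]]' 
python3 go.py 0.5145 -0.1763 0.017 100.4
```

```text
time_s: 25.1
tool_pos: [0.5144, -0.1765, 0.0381]
tool_rot: [-180.0, -0.0, 100.4]
force: [0.1, 0.1, 0.1]
grip_width: 0.0495
grasp_force: 20.0
time_s: 25.52
tool_pos: [0.5139, -0.1765, 0.0173]
tool_rot: [-179.9, -0.0, 100.4]
force: [-0.0, -0.3, -0.6]
grip_width: 0.0494
grasp_force: 20.0
t 25.52 pos [ 0.5139 -0.1765  0.0173] rot [-1.7993e+02 -4.0000e-02  1.0038e+02] w 0.0494 gf 20.0 F [-0.  -0.3 -0.6] j7 17 | turn -0.0 | shift [0.003 0.029 0.014]
```

```bash

python3 -m jog '[[0.3,0,0,0,0],[0.68,0,0,0,0],[0.68,0,0,0,0],[0.68,0,0,0,0],[0.68,0,0,0,0],[0.68,0,0,-0.5,0],[0.68,0,0,-1,0],[0.68,0,0,-1,0],[0.68,0,0,-1,0],[0.76,0,0,-0.9,0.104],[0.76,0,0,0,0],[0.76,0,0,0,0]]' 
python3 - <<'E'
from h import *
c=cam('wrist'); P=cloud(c)
for nm,lo,hi in(('38',.035,.041),('32',.029,.0345)):
  m=(P[...,2]>lo)&(P[...,2]<hi); m[290:]=0
  n,l,st,ce=cv2.connectedComponentsWithStats(m.astype(np.uint8))
  for i in range(1,n):
    if st[i,4]>200:
        s=P[l==i]; (x,y),r=cv2.minEnclosingCircle((s[:,:2]*1e4).astype(np.float32)); print(nm,ce[i].round(),st[i,4],x/1e4,y/1e4,r/1e4,np.median(s[:,2]).round(4))
E
python3 go.py 0.536 0.3114 0.1 95.7
```

```text
time_s: 26.52
tool_pos: [0.5155, -0.177, 0.1077]
tool_rot: [179.9, 0.1, 95.8]
force: [0.1, 0.8, -0.4]
grip_width: 0.0653
grasp_force: 0.0
38 [596.   9.] 581 0.661317822265625 -0.015089739990234375 0.0322651611328125 0.038
38 [323. 243.] 2632 0.5138978515625 -0.17720467529296874 0.02492591552734375 0.0382
32 [324. 240.] 598 0.514504638671875 -0.17625562744140624 0.010364744567871094 0.0321
t 26.57 pos [ 0.5145 -0.1768  0.1064] rot [1.7998e+02 4.0000e-02 9.5770e+01] w 0.0655 gf 0.0 F [ 0.5  0.  -1.2] j7 16 | turn 0.002 | shift [24.182  3.493  0.32 ]
```

The first roll is seated, with its top at 38 mm and about 1 mm off the hub axis. On to the second rack roll.

```bash

python3 -m jog '[[0.76,0.967,0.14,0,0],[0.76,0.967,0.14,0,0],[0.76,0.967,0.14,0,0],[0.76,0.967,0.14,0,0],[0.76,0.967,0.14,0,0],[0.76,0.967,0.14,0,0],[0.76,0.967,0.14,0,0],[0.76,0.967,0.14,0,0],[0.76,0.967,0.14,0,0],[0.76,0.967,0.14,0,0],[0.76,0.967,0.14,0,0],[0.76,0.967,0.14,0,0]]' >/dev/null
python3 -m jog '[[0.76,0.967,0.14,0,0],[0.76,0.967,0.14,0,0],[0.76,0.967,0.14,0,0],[0.76,0.967,0.14,0,0],[0.76,0.967,0.14,0,0],[0.76,0.967,0.14,0,0],[0.76,0.967,0.14,0,0],[0.76,0.967,0.14,0,0],[0.76,0.967,0.14,0,0],[0.76,0.967,0.14,0,0],[0.76,0.967,0.14,0,0],[0.76,0.967,0.14,0,0]]' >/dev/null
python3 -m jog '[[0.76,0.967,0.14,0,0],[0.76,0,0,0.1,0],[0.76,0,0,0,0],[0.76,0,0,0,0]]' 
python3 - <<'E'
from h import *
c=cam('wrist'); P=cloud(c)
m=abs(P[...,2]-.032)<.003; m[290:]=0
n,l,st,ce=cv2.connectedComponentsWithStats(m.astype(np.uint8))
for i in range(1,n):
    if st[i,4]>200:
        s=P[l==i]; (x,y),r=cv2.minEnclosingCircle((s[:,:2]*1e4).astype(np.float32)); print(ce[i].round(),st[i,4],x/1e4,y/1e4,r/1e4,np.median(s[:,2]).round(4))
E
python3 go.py 0.536 0.3115 0.01 95.7
```

```text
time_s: 28.9
tool_pos: [0.5356, 0.3101, 0.1027]
tool_rot: [-179.9, 0.1, 95.7]
force: [0.6, -0.5, -0.6]
grip_width: 0.0663
grasp_force: 0.0
[326. 238.] 2440 0.535670654296875 0.3118985107421875 0.02504735870361328 0.0322
t 28.95 pos [0.536  0.3097 0.103 ] rot [-1.7991e+02  9.0000e-02  9.5650e+01] w 0.0661 gf 0.0 F [-0.4 -0.5 -0.2] j7 -40 | turn -0.001 | shift [0.091 0.007 4.65 ]
```

```bash

python3 -m jog '[[0.76,0.1,0,0.9,0],[0.76,0,0,0.9,0],[0.76,0,0,0.9,0],[0.76,0,0,0.9,0],[0.76,0,0,0.6,0],[0.76,0,0,0.45,0],[0.76,0,0,0,0],[0.76,0,0,0,0]]' 20
python3 -m jog '[[0.3,0,0,0,0],[0.3,0,0,0,0],[0.3,0,0,0,0],[0.3,0,0,0,0],[0.3,0,0,0,0],[0.3,0,0,0,0],[0.3,0,0,0,0],[0.3,0,0,0,0]]' 20
python3 -m jog '[[0.3,0,0,-0.3,0],[0.3,0,0,-0.6,0],[0.3,0,0,-1,0],[0.3,0,0,-1,0],[0.3,0,0,-1,0],[0.3,0,0,-1,0],[0.3,0,0,-0.6,0],[0.3,0,0,0,-0.104],[0.3,0,0,0,0],[0.3,0,0,0,0]]'
python3 go.py 0.5261 -0.2391 0.08 100.4
```

```text
time_s: 29.62
tool_pos: [0.5361, 0.313, 0.0111]
tool_rot: [-180.0, 0.0, 95.7]
force: [0.4, 0.0, -0.1]
grip_width: 0.066
grasp_force: 0.0
time_s: 30.28
tool_pos: [0.5365, 0.3137, 0.0119]
tool_rot: [179.9, -0.0, 95.7]
force: [-1.2, -1.6, 5.8]
grip_width: 0.0498
grasp_force: 20.0
time_s: 31.12
tool_pos: [0.5357, 0.3131, 0.1209]
tool_rot: [-180.0, 0.0, 100.3]
force: [-1.0, 0.1, -0.3]
grip_width: 0.0494
grasp_force: 20.0
t 31.12 pos [0.5357 0.3131 0.1209] rot [-1.7996e+02  2.0000e-02  1.0027e+02] w 0.0494 gf 20.0 F [-1.   0.1 -0.3] j7 -36 | turn -0.003 | shift [-27.069  -5.454   2.043]
```

```bash

python3 -m jog '[[0.3,-0.967,-0.195,0,0],[0.3,-0.967,-0.195,0,0],[0.3,-0.967,-0.195,0,0],[0.3,-0.967,-0.195,0,0],[0.3,-0.967,-0.195,0,0],[0.3,-0.967,-0.195,0,0],[0.3,-0.967,-0.195,0,0],[0.3,-0.967,-0.195,0,0],[0.3,-0.967,-0.195,0,0],[0.3,-0.967,-0.195,0,0],[0.3,-0.967,-0.195,0,0],[0.3,-0.967,-0.195,0,0]]' >/dev/null
python3 -m jog '[[0.3,-0.967,-0.195,0,0],[0.3,-0.967,-0.195,0,0],[0.3,-0.967,-0.195,0,0],[0.3,-0.967,-0.195,0,0],[0.3,-0.967,-0.195,0,0],[0.3,-0.967,-0.195,0,0],[0.3,-0.967,-0.195,0,0],[0.3,-0.967,-0.195,0,0],[0.3,-0.967,-0.195,0,0],[0.3,-0.967,-0.195,0,0],[0.3,-0.967,-0.195,0,0],[0.3,-0.967,-0.195,0,0]]' >/dev/null
python3 -m jog '[[0.3,-0.967,-0.195,0,0],[0.3,-0.967,-0.195,0,0],[0.3,-0.967,-0.195,0.5,0],[0.3,-0.967,-0.195,0.5,0],[0.3,0,0,0.5,0],[0.3,0,0,0.5,0],[0.3,0,0,0,0],[0.3,0,0,0,0],[0.3,0,0,0,0]]' 
python3 go.py 0.5261 -0.2391 0.0175 100.4; python3 held.py
```

```text
time_s: 33.87
tool_pos: [0.5266, -0.2375, 0.0812]
tool_rot: [180.0, -0.0, 100.5]
force: [0.4, -0.3, -0.1]
grip_width: 0.0496
grasp_force: 20.0
t 33.87 pos [ 0.5266 -0.2375  0.0812] rot [ 1.7998e+02 -2.0000e-02  1.0049e+02] w 0.0496 gf 20.0 F [ 0.4 -0.3 -0.1] j7 24 | turn 0.002 | shift [-0.073 -0.038  3.184]
top z -0.020943817133997532 n 2647 centre x (yc=0) -0.0018 rim [[0.0189, -0.015], [0.0204, -0.0124], [0.0216, -0.01], [0.0225, -0.0064], [0.0228, -0.0032], [0.0234, -0.0018], [0.0234, 0.0009], [0.0227, 0.0036], [0.0222, 0.0063], [0.021, 0.0091], [0.0192, 0.0123], [0.0176, 0.015]]
```

```bash

python3 -m jog '[[0.3,0.02,-0.02,0.8,0],[0.3,0,0,0.8,0],[0.3,0,0,0.5,0],[0.3,0,0,0,0],[0.3,0,0,0,0]]' 
python3 -m jog '[[0.3,0,0,0.3,0],[0.3,0,0,0.3,0],[0.3,0,0,0.3,0],[0.3,0,0,0.15,0],[0.3,0,0,0,0],[0.3,0,0,0,0]]' 
python3 go.py 0.5261 -0.2391 0.0175 100.4
```

```text
time_s: 34.33
tool_pos: [0.5257, -0.2382, 0.0391]
tool_rot: [-180.0, -0.0, 100.4]
force: [-0.4, 0.3, -0.2]
grip_width: 0.0497
grasp_force: 20.0
time_s: 34.83
tool_pos: [0.5257, -0.2386, 0.0179]
tool_rot: [180.0, 0.0, 100.4]
force: [0.0, 1.4, 0.3]
grip_width: 0.0496
grasp_force: 20.0
t 34.83 pos [ 0.5257 -0.2386  0.0179] rot [180.     0.   100.39] w 0.0496 gf 20.0 F [0.  1.4 0.3] j7 22 | turn -0.0 | shift [-0.027  0.015  0.021]
```

```bash

python3 -m jog '[[0.3,0,0,0,0],[0.68,0,0,0,0],[0.68,0,0,0,0],[0.68,0,0,0,0],[0.68,0,0,0,0],[0.68,0,0,-0.5,0],[0.68,0,0,-1,0],[0.68,0,0,-1,0],[0.68,0,0,-1,0],[0.76,0,0,-0.9,0],[0.76,0,0,0,0],[0.76,0,0,0,0]]' 
cat > tops.py <<'E'
from h import *
c=cam('wrist'); P=cloud(c)
for nm,lo,hi in(('38',.035,.041),('32',.029,.0345)):
  m=(P[...,2]>lo)&(P[...,2]<hi); m[290:]=0
  n,l,st,ce=cv2.connectedComponentsWithStats(m.astype(np.uint8))
  for i in range(1,n):
    if st[i,4]>200:
        s=P[l==i]; (x,y),r=cv2.minEnclosingCircle((s[:,:2]*1e4).astype(np.float32)); print(nm,ce[i].round(),st[i,4],x/1e4,y/1e4,r/1e4,np.median(s[:,2]).round(4))
E
python3 tops.py
python3 - <<'E'
from h import *
c=cam('top'); P=cloud(c); w=c['color'].astype(int); m=(abs(P[...,2]-.02)<.004)&(P[...,0]<.6)
n,l,st,ce=cv2.connectedComponentsWithStats(m.astype(np.uint8))
for i in range(1,n):
    if st[i,4]>100:
        s=P[l==i]; (x,y),r=cv2.minEnclosingCircle((s[:,:2]*1e4).astype(np.float32)); print(ce[i].round(),st[i,4],x/1e4,y/1e4,r/1e4,w[l==i].mean(0).round())
E
python3 go.py 0.4515 0.197 0.1 100.4
```

```text
time_s: 35.83
tool_pos: [0.5266, -0.239, 0.1077]
tool_rot: [179.9, 0.1, 100.4]
force: [-0.8, -0.3, 0.7]
grip_width: 0.0655
grasp_force: 0.0
38 [324. 153.] 3184 0.514278076171875 -0.17723990478515625 0.024913316345214844 0.0381
38 [323. 244.] 2626 0.524850537109375 -0.240266552734375 0.024913929748535155 0.0382
38 [488. 247.] 408 0.660173828125 -0.228671630859375 0.04022396545410156 0.038
38 [263. 276.] 278 0.485733154296875 -0.272272314453125 0.01104261932373047 0.0397
32 [325. 152.] 715 0.514952197265625 -0.17646732177734376 0.010469026947021485 0.0321
32 [325. 242.] 582 0.52652060546875 -0.2394766357421875 0.010470970916748047 0.0321
32 [478. 249.] 221 0.65682587890625 -0.2300318359375 0.037856631469726565 0.0326
[411. 253.] 243 0.53812470703125 -0.1279697021484375 0.06194854125976562 [103. 102. 101.]
[442. 265.] 707 0.519123779296875 -0.19366593017578124 0.06077576904296875 [106. 105. 103.]
[142. 267.] 332 0.502693701171875 0.4054048828125 0.0253322021484375 [178. 115. 130.]
[245. 295.] 345 0.451349609375 0.19645068359375 0.025036363220214845 [173. 168. 157.]
[196. 306.] 337 0.42739609375 0.2926767333984375 0.025058030700683593 [ 75.  91. 146.]
[348. 316.] 116 0.411283349609375 -0.008012602233886718 0.05742940673828125 [179. 105.  94.]
[192. 364.] 1390 0.3176910888671875 0.29334853515625 0.0520670654296875 [190. 189. 180.]
t 35.93 pos [ 0.5251 -0.2385  0.1055] rot [-1.7995e+02 -2.0000e-02  1.0038e+02] w 0.0656 gf 0.0 F [ 0.5 -0.9 -1.2] j7 25 | turn -0.0 | shift [22.082  0.312  0.277]
```

The second roll is seated. For roll_4 at (.4514,.1966), I'll close along world y so the gripper body clears the rack posts.

```bash

python3 -m jog '[[0.76,0.96,0.0135,0,0],[0.76,0.96,0.0135,0,0],[0.76,0.96,0.0135,0,0],[0.76,0.96,0.0135,0,0],[0.76,0.96,0.0135,0,0],[0.76,0.96,0.0135,0,0],[0.76,0.96,0.0135,0,0],[0.76,0.96,0.0135,0,0],[0.76,0.96,0.0135,0,0],[0.76,0.96,0.0135,0,0],[0.76,0.96,0.0135,0,0],[0.76,0.96,0.0135,0,0]]' >/dev/null
python3 -m jog '[[0.76,0.96,0.0135,0,0],[0.76,0.96,0.0135,0,0],[0.76,0.96,0.0135,0,0],[0.76,0.96,0.0135,0,0],[0.76,0.96,0.0135,0,0],[0.76,0.96,0.0135,0,0],[0.76,0.96,0.0135,0,0],[0.76,0.96,0.0135,0,0],[0.76,0.96,0.0135,0,0],[0.76,0.96,0.0135,0,0],[0.76,0.96,0.0135,0,0],[0.76,0,0,0,0.15]]' >/dev/null
python3 -m jog '[[0.76,0,0,0,0.15],[0.76,0,0,0,0.15],[0.76,0,0,0,0.15],[0.76,0,0,0,0.15],[0.76,0,0,0,0.15],[0.76,0,0,0,0.15],[0.76,0,0,0,0.15],[0.76,0,0,0,0.15],[0.76,0,0,0,0.15],[0.76,0,0,0,0.15],[0.76,0,0,0,0.15],[0.76,0,0,0,0.15]]' >/dev/null
python3 -m jog '[[0.76,0,0,0,0.15],[0.76,0,0,0,0],[0.76,0,0,0,0]]' 
python3 go.py 0.4514 0.1966 -0.002 6
python3 - <<'E'
from h import *
c=cam('wrist'); P=cloud(c)
m=abs(P[...,2]-.02)<.003; m[290:]=0
n,l,st,ce=cv2.connectedComponentsWithStats(m.astype(np.uint8))
for i in range(1,n):
    if st[i,4]>200:
        s=P[l==i]; (x,y),r=cv2.minEnclosingCircle((s[:,:2]*1e4).astype(np.float32)); print(ce[i].round(),st[i,4],x/1e4,y/1e4,r/1e4,np.median(s[:,2]).round(4),c['color'][l==i].mean(0).round())
E
```

```text
time_s: 39.18
tool_pos: [0.451, 0.1973, 0.1054]
tool_rot: [180.0, 0.1, 6.1]
force: [-0.5, 0.1, -1.2]
grip_width: 0.0661
grasp_force: 0.0
t 39.18 pos [0.451  0.1973 0.1054] rot [1.7998e+02 8.0000e-02 6.1400e+00] w 0.0661 gf 0.0 F [-0.5  0.1 -1.2] j7 -115 | turn 0.003 | shift [0.016 0.037 5.368]
[ 39. 135.] 3118 0.50260654296875 0.4051041015625 0.025559690856933593 0.0198 [180. 123. 138.]
[325. 236.] 2366 0.4514810546875 0.19719029541015626 0.024901144409179687 0.0201 [186. 182. 172.]
[543. 220.] 1199 0.4666958984375 0.019694638061523436 0.06249570922851563 0.018 [194. 110.  93.]
[198. 253.] 2287 0.426528515625 0.292731396484375 0.025495149230957033 0.02 [ 53.  91. 157.]
[603. 255.] 280 0.4576345703125 -0.026574383544921875 0.01655384979248047 0.02 [111.  88.  58.]
```

```bash

python3 -m jog '[[0.76,0.02,0.01,0.9,0],[0.76,0,0,0.9,0],[0.76,0,0,0.9,0],[0.76,0,0,0.9,0],[0.76,0,0,0.9,0],[0.76,0,0,0.5,0],[0.76,0,0,0.35,0],[0.76,0,0,0,0],[0.76,0,0,0,0]]' 20
python3 -m jog '[[0.3,0,0,0,0],[0.3,0,0,0,0],[0.3,0,0,0,0],[0.3,0,0,0,0],[0.3,0,0,0,0],[0.3,0,0,0,0],[0.3,0,0,0,0],[0.3,0,0,0,0]]' 20
python3 -m jog '[[0.3,0,0,-0.3,0],[0.3,0,0,-0.6,0],[0.3,0,0,-1,0],[0.3,0,0,-1,0],[0.3,0,0,-1,0],[0.3,0,0,-1,0],[0.3,0,0,-0.6,0],[0.3,0,0,0,0],[0.3,0,0,0,0]]'
python3 go.py 0.5376 -0.302 0.08 100.4
```

```text
time_s: 39.98
tool_pos: [0.4527, 0.197, -0.0007]
tool_rot: [-180.0, -0.0, 5.9]
force: [0.8, 1.0, 0.8]
grip_width: 0.0662
grasp_force: 0.0
time_s: 40.65
tool_pos: [0.4532, 0.1968, -0.0003]
tool_rot: [180.0, -0.1, 5.9]
force: [-0.3, -0.7, 6.3]
grip_width: 0.0487
grasp_force: 20.0
time_s: 41.4
tool_pos: [0.4528, 0.1967, 0.1094]
tool_rot: [180.0, -0.1, 5.9]
force: [-0.8, -0.1, -0.8]
grip_width: 0.0485
grasp_force: 20.0
t 41.4 pos [0.4528 0.1967 0.1094] rot [ 1.7998e+02 -7.0000e-02  5.8700e+00] w 0.0485 gf 20.0 F [-0.8 -0.1 -0.8] j7 -115 | turn -2.101 | shift [-25.288  -0.333   1.469]
```

```bash

python3 -m jog '[[0.3,0,0,0,-0.15],[0.3,0,0,0,-0.15],[0.3,0,0,0,-0.15],[0.3,0,0,0,-0.15],[0.3,0,0,0,-0.15],[0.3,0,0,0,-0.15],[0.3,0,0,0,-0.15],[0.3,0,0,0,-0.15],[0.3,0,0,0,-0.15],[0.3,0,0,0,-0.15],[0.3,0,0,0,-0.15],[0.3,0,0,0,-0.15]]' >/dev/null
python3 -m jog '[[0.3,0,0,0,-0.15],[0.3,0,0,0,-0.15],[0.3,-0.97,-0.013,0,0],[0.3,-0.97,-0.013,0,0],[0.3,-0.97,-0.013,0,0],[0.3,-0.97,-0.013,0,0],[0.3,-0.97,-0.013,0,0],[0.3,-0.97,-0.013,0,0],[0.3,-0.97,-0.013,0,0],[0.3,-0.97,-0.013,0,0],[0.3,-0.97,-0.013,0,0],[0.3,-0.97,-0.013,0,0]]' 
python3 -m jog '[[0.3,-0.97,-0.013,0,0],[0.3,-0.97,-0.013,0,0],[0.3,-0.97,-0.013,0,0],[0.3,-0.97,-0.013,0,0],[0.3,-0.97,-0.013,0,0],[0.3,-0.97,-0.013,0,0],[0.3,-0.97,-0.013,0,0],[0.3,-0.97,-0.013,0,0],[0.3,-0.97,-0.013,0,0],[0.3,-0.97,-0.013,0,0],[0.3,-0.97,-0.013,0,0],[0.3,-0.97,-0.013,0,0]]' >/dev/null
python3 -m jog '[[0.3,-0.97,-0.013,0,0],[0.3,-0.97,-0.013,0,0],[0.3,-0.97,-0.013,0,0],[0.3,-0.97,-0.013,0,0],[0.3,0,0,0.7,0],[0.3,0,0,0.7,0],[0.3,0,0,0,0],[0.3,0,0,0,0],[0.3,0,0,0,0]]' 
python3 go.py 0.5376 -0.302 0.018 100.4; python3 held.py
```

```text
time_s: 43.4
tool_pos: [0.4838, 0.0045, 0.1074]
tool_rot: [-179.8, -0.1, 100.4]
force: [0.3, 0.0, -1.9]
grip_width: 0.0486
grasp_force: 20.0
time_s: 45.15
tool_pos: [0.5369, -0.2991, 0.0806]
tool_rot: [-180.0, -0.1, 100.5]
force: [0.5, 1.0, -0.5]
grip_width: 0.0489
grasp_force: 20.0
t 45.15 pos [ 0.5369 -0.2991  0.0806] rot [-1.7997e+02 -6.0000e-02  1.0050e+02] w 0.0489 gf 20.0 F [ 0.5  1.  -0.5] j7 28 | turn 0.002 | shift [-0.151  0.01   3.131]
top z -0.02108758139811892 n 2714 centre x (yc=0) -0.0009 rim [[0.019, -0.0152], [0.0214, -0.0124], [0.0224, -0.0091], [0.0234, -0.0068], [0.0241, -0.005], [0.0239, -0.0009], [0.0242, 0.0027], [0.0238, 0.0036], [0.0228, 0.0068], [0.0217, 0.0091], [0.0201, 0.0123], [0.0181, 0.0151]]
```

```bash

python3 -m jog '[[0.3,-0.1,0.01,0.8,0],[0.3,0,0,0.8,0],[0.3,0,0,0.4,0],[0.3,0,0,0,0],[0.3,0,0,0,0]]' 
python3 -m jog '[[0.3,0,0,0.3,0],[0.3,0,0,0.3,0],[0.3,0,0,0.3,0],[0.3,0,0,0.2,0],[0.3,0,0,0,0],[0.3,0,0,0,0]]' 
python3 go.py 0.5376 -0.302 0.018 100.4
```

```text
time_s: 45.62
tool_pos: [0.5375, -0.3022, 0.0414]
tool_rot: [-180.0, -0.0, 100.4]
force: [0.3, 0.0, -1.2]
grip_width: 0.0485
grasp_force: 20.0
time_s: 46.12
tool_pos: [0.5372, -0.3025, 0.0187]
tool_rot: [-180.0, -0.0, 100.4]
force: [0.1, -0.6, -1.3]
grip_width: 0.0486
grasp_force: 20.0
t 46.12 pos [ 0.5372 -0.3025  0.0187] rot [-1.7997e+02 -2.0000e-02  1.0038e+02] w 0.0486 gf 20.0 F [ 0.1 -0.6 -1.3] j7 27 | turn -0.0 | shift [0.022 0.024 0.036]
```

```bash

python3 -m jog '[[0.3,0,0,0,0],[0.68,0,0,0,0],[0.68,0,0,0,0],[0.68,0,0,0,0],[0.68,0,0,0,0],[0.68,0,0,-0.5,0],[0.68,0,0,-1,0],[0.68,0,0,-1,0],[0.68,0,0,-1,0],[0.68,0,0,-0.9,0],[0.5,0,0,0,0],[0.5,0,0,0,0]]' 
python3 tops.py
python3 - <<'E'
from h import *
c=cam('wrist'); save(c,'pics/w6.png')
E
python3 go.py .4412 -.2871 .1 10.4
```

```text
time_s: 47.12
tool_pos: [0.5384, -0.303, 0.1089]
tool_rot: [179.9, 0.1, 100.4]
force: [-0.6, -0.5, -0.9]
grip_width: 0.0524
grasp_force: 0.0
38 [324.  46.] 3980 0.514327783203125 -0.17745712890625 0.024915110778808595 0.038
38 [323. 151.] 3162 0.52494931640625 -0.240484814453125 0.024902008056640626 0.0381
38 [469. 194.] 428 0.631270947265625 -0.252356103515625 0.03956820068359375 0.0379
38 [258. 198.] 666 0.486430078125 -0.278915771484375 0.016971258544921874 0.0398
38 [323. 243.] 2609 0.53682158203125 -0.3035699951171875 0.024912370300292967 0.0382
32 [325.  48.] 890 0.51475947265625 -0.176581640625 0.010404792785644532 0.0319
32 [325. 151.] 712 0.526709033203125 -0.238947021484375 0.010728084564208984 0.032
32 [466. 193.] 269 0.6311962890625 -0.252147119140625 0.03935182800292969 0.0325
32 [325. 240.] 578 0.53789052734375 -0.302023486328125 0.010364570617675782 0.0322
t 47.22 pos [ 0.5368 -0.3024  0.1065] rot [-1.7995e+02 -3.0000e-02  1.0038e+02] w 0.047 gf 0.0 F [ 0.1 -1.3 -0.2] j7 29 | turn 2.0 | shift [-4.565 -1.617  0.326]
```

View pics/w6.png

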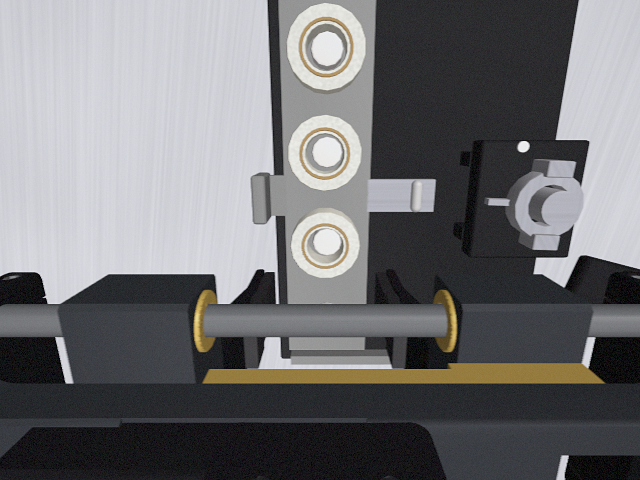

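All three rolls sit flat, with tops at 38 mm and offsets under 2 mm. Next is the push, so I'll turn the closed gripper and place it in front of the tab.

```bash

python3 -m jog '[[0,0,0,0,0.154],[0,0,0,0,0.154],[0,0,0,0,0.154],[0,0,0,0,0.154],[0,0,0,0,0.154],[0,0,0,0,0.154],[0,0,0,0,0.154],[0,0,0,0,0.154],[0,0,0,0,0.154],[0,0,0,0,0.154],[0,0,0,0,0.154],[0,0,0,0,0.154]]' 20 >/dev/null
python3 -m jog '[[0,0,0,0,0.154],[0,-0.9,-0.32,0,0],[0,-0.9,-0.32,0,0],[0,-0.9,-0.32,0,0],[0,-0.9,-0.32,0,0],[0,-0.97,-0.32,0,0],[0,0,0,0,0],[0,0,0,0,0],[0,0,0,0,0]]'
python3 go.py .4412 -.2871 .012 10.4
```

```text
time_s: 48.97
tool_pos: [0.442, -0.2872, 0.1065]
tool_rot: [-180.0, 0.0, 10.3]
force: [1.1, 0.3, -0.0]
grip_width: 0.0005
grasp_force: 0.0
t 48.97 pos [ 0.442  -0.2872  0.1065] rot [-1.7997e+02  1.0000e-02  1.0300e+01] w 0.0005 gf 0.0 F [ 1.1  0.3 -0. ] j7 -52 | turn -0.002 | shift [-0.036 -0.014  4.727]
```

```bash

python3 -m jog '[[0,-0.03,0,0.9,0],[0,0,0,0.9,0],[0,0,0,0.9,0],[0,0,0,0.9,0],[0,0,0,0.7,0],[0,0,0,0.4,0],[0,0,0,0,0],[0,0,0,0,0]]' 
python3 -m jog '[[0,0.5,0,0,0],[0,0.5,0,0,0],[0,0.4,0,0,0],[0,0.3,0,0,0],[0,0.3,0,0,0],[0,0,0,0,0],[0,0,0,0,0]]'
python3 -m jog '[[0,0.3,0,0,0],[0,0.3,0,0,0],[0,0.3,0,0,0],[0,0.3,0,0,0],[0,0.3,0,0,0],[0,0,0,0,0],[0,0,0,0,0]]'
python3 go.py .4412 -.2871 .012 10.4
```

```text
time_s: 49.63
tool_pos: [0.4416, -0.2873, 0.0128]
tool_rot: [-180.0, 0.0, 10.3]
force: [-0.1, 0.0, -0.4]
grip_width: 0.0001
grasp_force: 0.0
time_s: 50.22
tool_pos: [0.4812, -0.28, 0.0131]
tool_rot: [-180.0, -0.0, 10.3]
force: [0.1, -0.4, 0.8]
grip_width: 0.0007
grasp_force: 0.0
time_s: 50.8
tool_pos: [0.5093, -0.2752, 0.0126]
tool_rot: [-180.0, 0.1, 10.3]
force: [-4.1, -0.5, -0.5]
grip_width: 0.0004
grasp_force: 1.9
t 50.8 pos [ 0.5093 -0.2752  0.0126] rot [-1.7997e+02  1.3000e-01  1.0280e+01] w 0.0004 gf 1.9 F [-4.1 -0.5 -0.5] j7 -59 | turn -0.003 | shift [-3.456 -0.028  0.032]
```

```bash

python3 -m jog '[[0,0.15,0,0,0],[0,0.15,0,0,0],[0,0,0,0,0],[0,0,0,0,0]]'
python3 -m jog '[[0,0.15,0,0,0],[0,0.1,0,0,0],[0,0,0,0,0],[0,0,0,0,0]]'
python3 -m jog '[[0,0.1,0,0,0],[0,0.1,0,0,0],[0,0,0,0,0],[0,0,0,0,0]]'
python3 - <<'E'
from h import *
c=cam('top'); save(c,'pics/t2.png'); P=cloud(c); w=c['color'].astype(int)
m=(abs(P[...,2]-.038)<.003)&(w.min(-1)>110)&(abs(P[...,1]+.25)<.13)&(P[...,0]>.5)
n,l,st,ce=cv2.connectedComponentsWithStats(m.astype(np.uint8))
for i in range(1,n):
    if st[i,4]>60:
        s=P[l==i]; (x,y),r=cv2.minEnclosingCircle((s[:,:2]*1e4).astype(np.float32)); print(ce[i].round(),st[i,4],x/1e4,y/1e4,r/1e4)
E
```

```text
time_s: 51.13
tool_pos: [0.5175, -0.2735, 0.0134]
tool_rot: [180.0, -0.1, 10.3]
force: [0.6, 0.6, -0.1]
grip_width: 0.0005
grasp_force: 0.0
time_s: 51.47
tool_pos: [0.5198, -0.2732, 0.0132]
tool_rot: [-180.0, 0.1, 10.3]
force: [-5.4, -0.7, 3.9]
grip_width: 0.0004
grasp_force: 2.4
time_s: 51.8
tool_pos: [0.5198, -0.2733, 0.013]
tool_rot: [-179.9, 0.6, 10.2]
force: [-13.6, 1.0, 12.4]
grip_width: 0.0002
grasp_force: 6.9
[494. 222.] 95 0.59480244140625 -0.28955625 0.020421556091308593
[464. 232.] 168 0.575453759765625 -0.230008349609375 0.023734219360351562
[432. 240.] 252 0.56249501953125 -0.16787445068359375 0.024710774230957033
```

It clicked through: force dropped to zero and then rose to 13.6 N against the stop. I'll back off and locate the collar.

```bash

python3 -m jog '[[0,-0.5,0,0,0],[0,-0.9,0,0,0],[0,-0.9,0,0,0],[0,0,0,-0.9,0],[0,0,0,-0.9,0],[0,0,0,-0.9,0],[0,0,0,-0.9,0],[0,0,0,-0.9,0],[0.76,0,0,-0.9,0],[0.76,0,0,0,0],[0.76,0,0,0,0]]'
cat > collar.py <<'E'
from h import *
for nm in('wrist','top'):
    c=cam(nm); save(c,f'pics/c_{nm}_{int(env.get_obs()["time_s"]*100)}.png'); P=cloud(c)
    z=P[...,2]; m=(z>.059)&(z<.069)&(P[...,0]>.58)&(P[...,0]<.76)&(abs(P[...,1]+.255)<.08)
    if nm=='wrist': m[300:]=0
    n,l,st,ce=cv2.connectedComponentsWithStats(m.astype(np.uint8))
    for i in range(1,n):
        if st[i,4]<15: continue
        s=P[l==i]; print(nm,ce[i].round(),st[i,4],s.mean(0).round(4),np.ptp(s,axis=0).round(4),cv2.minAreaRect((s[:,:2]*1e3).astype(np.float32)))
E
python3 collar.py; python3 tops.py
```

```text
time_s: 52.77
tool_pos: [0.481, -0.2808, 0.1222]
tool_rot: [179.9, -0.2, 10.3]
force: [-0.5, 0.0, -1.0]
grip_width: 0.013
grasp_force: 0.0
top [473. 184.] 295 [ 0.6686 -0.2452  0.0629] [0.0427 0.0568 0.0099] ((669.5250244140625, -245.33233642578125), (42.81285858154297, 54.300296783447266), 40.80282211303711)
38 [325.   6.] 425 0.63108076171875 -0.2525160888671875 0.03921150817871094 0.038
38 [184.  92.] 3328 0.562510498046875 -0.1684665771484375 0.02503916931152344 0.0379
38 [279.  94.] 3278 0.573358154296875 -0.2313654541015625 0.02496807861328125 0.0381
38 [374.  93.] 3293 0.58511572265625 -0.2946264404296875 0.024958760070800782 0.0381
38 [325. 162.] 638 0.53507685546875 -0.270128076171875 0.017128504943847656 0.0398
32 [326.   9.] 288 0.6310796875 -0.2524386962890625 0.03942762451171875 0.0322
32 [184.  92.] 897 0.56268310546875 -0.16576375732421875 0.01255240478515625 0.0319
32 [278.  91.] 813 0.57515908203125 -0.229609326171875 0.012575323486328125 0.032
32 [372.  91.] 828 0.586442041015625 -0.295392919921875 0.012846554565429687 0.0321
32 [463.  92.] 763 0.598550048828125 -0.355680029296875 0.010610163879394532 0.0321
```

```bash

python3 -m jog '[[0.8,0.97,0,0,0],[0.8,0.97,0,0,0],[0.8,0.97,0,0,0],[0.8,0.97,0,0,0],[0.8,0.97,0,0,0],[0.8,0.97,0,0,0],[0.8,0.97,0,0,0],[0.8,0.97,0,0,0],[0.8,0,0,0,0],[0.8,0,0,0,0],[0.8,0,0,0,0]]'
python3 collar.py; ls pics|grep c_wr
```

```text
time_s: 53.83
tool_pos: [0.6311, -0.253, 0.1197]
tool_rot: [-180.0, 0.1, 10.3]
force: [-0.0, -0.1, -0.0]
grip_width: 0.0699
grasp_force: 0.0
wrist [324. 190.] 2741 [ 0.6704 -0.2451  0.0622] [0.043  0.0569 0.0086] ((669.7156982421875, -245.37466430664062), (43.08477783203125, 54.13005828857422), 42.0138053894043)
wrist [324. 176.] 39 [ 0.6793 -0.2438  0.0639] [0.0049 0.0169 0.0098] ((678.5807495117188, -244.50161743164062), (4.09052038192749, 17.002838134765625), 5.5708394050598145)
c_wrist_5281.png
c_wrist_5388.png
```

View pics/c_wrist_5388.png

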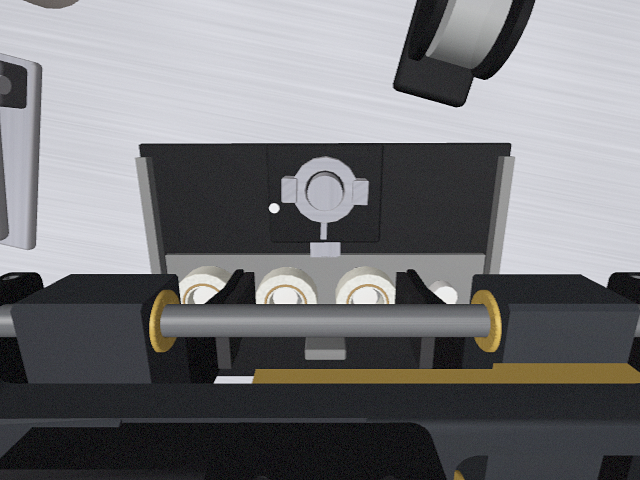

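```bash
python3 - <<'E'
from h import *
c=cam('wrist'); P=cloud(c); z=P[...,2]; T=P[...,:2]-[.6698,-.2453]; r=np.hypot(*T.transpose(2,0,1))
m=(r>.0225)&(r<.032)&(z>.060)&(z<.068); m[300:]=0
n,l,st,ce=cv2.connectedComponentsWithStats(m.astype(np.uint8)); C=[]
for i in range(1,n):
    if st[i,4]>40: s=P[l==i]; print(ce[i].round(),st[i,4],s.mean(0).round(4)); C.append(s.mean(0))
h=P[(z>.075)&(r<.03)]; print('high',len(h), h.mean(0) if len(h) else '')
if len(C)==2: d=C[1]-C[0]; print('mid',(C[0]+C[1])/2,'ear axis deg',np.degrees(np.arctan2(d[1],d[0])),np.hypot(*d[:2]))
k=(r<.03)&(z<.09)&(z>.04); print('top z pcts',np.percentile(z[k],[5,50,95,99.5]))
E
```

```text
[284. 189.] 242 [ 0.6663 -0.2206  0.0648]
[362. 192.] 230 [ 0.6736 -0.2699  0.0651]
high 37350 [ 0.65627502 -0.24705069  0.23701982]
mid [ 0.66995617 -0.24525241  0.06494183] ear axis deg -81.59136081537096 0.04981999908202142
top z pcts [0.04448368 0.06085012 0.07148059 0.07245184]
```

The wrist view shows the collar at (324,190) with its ears at (289,190) and (360,192). The pointer faces down at (324,228) and the white dot is at (274,208), so clockwise is right. I'll grip at yaw 8.4.

```bash

python3 go.py .67 -.2453 .04 8.4
python3 -m jog '[[0.8,0.65,0,0,0.042],[0.8,0.65,0,0,0],[0.8,0.66,0,0,0],[0.8,0,0,0,0],[0.8,0,0,0,0],[0.8,0,0,0,0]]' 25
python3 go.py .67 -.2453 .04 8.4
```

```text
t 53.98 pos [ 0.6312 -0.2536  0.1208] rot [1.7999e+02 6.0000e-02 1.0220e+01] w 0.0693 gf 0.0 F [ 0.1 -0.5 -0. ] j7 -66 | turn 0.041 | shift [ 1.982 -0.128  4.041]
time_s: 54.48
tool_pos: [0.6699, -0.2474, 0.121]
tool_rot: [180.0, 0.1, 8.4]
force: [-0.1, -0.9, -0.5]
grip_width: 0.0697
grasp_force: 0.0
t 54.48 pos [ 0.6699 -0.2474  0.121 ] rot [1.7998e+02 6.0000e-02 8.3600e+00] w 0.0697 gf 0.0 F [-0.1 -0.9 -0.5] j7 -69 | turn -0.001 | shift [ 0.019 -0.101  4.051]
```

```bash

python3 -m jog '[[0.8,0.02,-0.1,0.9,0],[0.8,0,0,0.9,0],[0.8,0,0,0.9,0],[0.8,0,0,0.9,0],[0.8,0,0,0.4,0],[0.8,0,0,0,0],[0.8,0,0,0,0]]'
python3 -m jog '[[0.3,0,0,0,0],[0.3,0,0,0,0],[0.3,0,0,0,0],[0.3,0,0,0,0],[0.3,0,0,0,0],[0.3,0,0,0,0],[0.3,0,0,0,0],[0.3,0,0,0,0]]' 25
python3 go.py .67 -.2453 .04 8.4
```

```text
time_s: 55.07
tool_pos: [0.6705, -0.2451, 0.0413]
tool_rot: [180.0, 0.0, 8.4]
force: [0.6, 0.0, 0.3]
grip_width: 0.0693
grasp_force: 0.0
time_s: 55.73
tool_pos: [0.6719, -0.2454, 0.0425]
tool_rot: [179.9, -0.1, 8.4]
force: [-0.4, -1.3, 6.1]
grip_width: 0.0557
grasp_force: 25.0
t 55.73 pos [ 0.6719 -0.2454  0.0425] rot [ 1.799e+02 -1.100e-01  8.390e+00] w 0.0557 gf 25.0 F [-0.4 -1.3  6.1] j7 -70 | turn -0.0 | shift [-0.095 -0.018  0.123]
```

```bash

python3 -m jog '[[0.3,0,0,0,0.1],[0.3,0,0,0,0.14],[0.3,0,0,0,0.14],[0.3,0,0,0,0.14],[0.3,0,0,0,0.14],[0.3,0,0,0,0.14],[0.3,0,0,0,0.14],[0.3,0,0,0,0.14],[0.3,0,0,0,0.14],[0.3,0,0,0,0.14],[0.3,0,0,0,0.12],[0.3,0,0,0,0]]'
python3 -m jog '[[0.3,0,0,0,0],[0.8,0,0,0,0],[0.8,0,0,0,0],[0.8,0,0,0,0],[0.8,0,0,0,0],[0.8,0,0,0,0],[0.8,0,0,-0.5,0],[0.8,0,0,-1,0],[0.8,0,0,-1,0],[0.8,0,0,-1,0],[0.8,0,0,-1,0]]'
python3 -m jog '[[0.8,0,0,0,-0.15],[0.8,0,0,0,-0.15],[0.8,0,0,0,-0.15],[0.8,0,0,0,-0.15],[0.8,0,0,0,-0.15],[0.8,0,0,0,-0.15],[0.8,0,0,0,-0.15],[0.8,0,0,0,-0.15],[0.8,0,0,0,-0.15],[0.8,0,0,0,-0.15],[0.8,0,0,0,0]]'
python3 -m jog '[[0.8,-1,0,0,0],[0.8,-1,0,0,0],[0.8,-1,0,0,0],[0.8,-1,0,0,0],[0.8,-1,0,0,0],[0.8,0,0,0,0],[0.8,0,0,0,0]]'
python3 - <<'E'
from h import *
c=cam('wrist'); save(c,'pics/end.png'); P=cloud(c); z=P[...,2]; T=P[...,:2]-[.6698,-.2453]; r=np.hypot(*T.transpose(2,0,1))
m=(r>.0225)&(r<.032)&(z>.060)&(z<.068); m[300:]=0
n,l,st,ce=cv2.connectedComponentsWithStats(m.astype(np.uint8)); C=[]
for i in range(1,n):
    if st[i,4]>40: s=P[l==i]; print(ce[i].round(),st[i,4],s.mean(0).round(4)); C.append(s.mean(0))
if len(C)==2: d=C[1]-C[0]; print('ear axis deg',np.degrees(np.arctan2(d[1],d[0])))
E
python3 tops.py
```

```text
time_s: 56.73
tool_pos: [0.6712, -0.247, 0.0425]
tool_rot: [179.9, -0.2, -58.5]
force: [-1.3, -2.6, 6.1]
grip_width: 0.0558
grasp_force: 25.0
time_s: 57.65
tool_pos: [0.6712, -0.2445, 0.1328]
tool_rot: [-180.0, -0.0, -58.2]
force: [0.6, -0.5, 0.0]
grip_width: 0.0697
grasp_force: 0.0
time_s: 58.57
tool_pos: [0.6711, -0.2446, 0.1318]
tool_rot: [180.0, -0.0, 9.5]
force: [-1.2, 0.2, 0.2]
grip_width: 0.0692
grasp_force: 0.0
time_s: 59.15
tool_pos: [0.5718, -0.2617, 0.1319]
tool_rot: [179.9, -0.0, 9.1]
force: [0.7, -0.2, -0.2]
grip_width: 0.0697
grasp_force: 0.0
[308.  55.] 261 [ 0.6909 -0.2321  0.065 ]
[338. 133.] 236 [ 0.6484 -0.2583  0.0651]
ear axis deg -148.31994379209192
38 [370. 225.] 2267 0.5852275390625 -0.294591796875 0.02508027801513672 0.0381
38 [288. 227.] 2263 0.573420751953125 -0.2315325927734375 0.024953515625 0.038
38 [205. 228.] 2279 0.562673046875 -0.168099560546875 0.025135508728027344 0.038
38 [329. 281.] 505 0.5351595703125 -0.27011298828125 0.01707871551513672 0.0398
32 [448. 220.] 524 0.598760205078125 -0.3557146484375 0.010471527862548829 0.0321
32 [368. 222.] 486 0.586878125 -0.2931797119140625 0.010273451232910156 0.0321
32 [205. 227.] 613 0.561413525390625 -0.1664597900390625 0.012604271697998047 0.0319
32 [287. 224.] 497 0.575515087890625 -0.2300818603515625 0.010434428405761718 0.032
```

View pics/end.png

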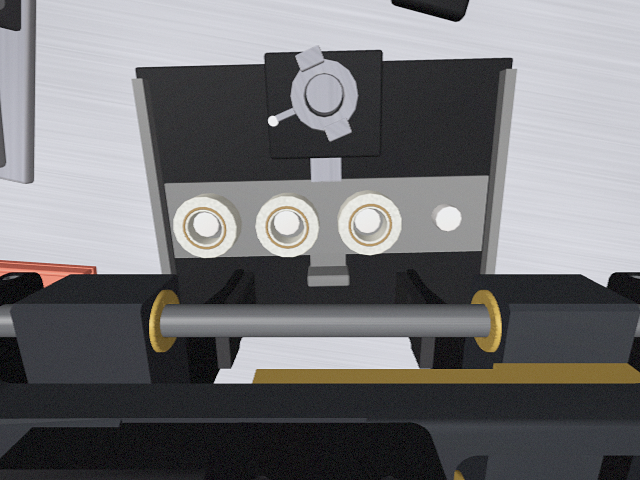

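The pointer is at the white dot (273,121) with the collar at about 1.2 rad. The carriage is home, all three rolls are flat and nothing is being touched. Handing in.

```bash
python3 -c "
from cell import env
print(env.sign_off())"
```

```text
the job is handed in; nothing more can be done
None
```

The job is handed in, though the sign-off returned no verdict: both cores are in the key tray, all three rolls sit flat on hubs, the carriage is clicked home, and the collar pointer is at the white dot.

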